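# Make up a soldering kit and a fixing kit in two recessed trays

## Robot

A 6-joint arm with a two-finger parallel gripper is mounted at the origin on a cart in front of the work surface, level with it; the furniture and walls round the work are solid. World frame = base frame: x ahead of the robot, y to its left, z up, the work surface at z = 0. Lengths are in m, angles in degrees, forces in N, time in s.
With the tool pointing down it reaches from about 0.275 to 0.75 m from the base axis. Payload 10.2 kg.
Tool frame: the origin (TCP) lies at the very end of the fingers, on their centre line; the grasp point (between the pads) lies 19 mm behind it; z points along the fingers, y is the line along which they close (so a half turn about z gives the same grasp; the last joint's range is limited). The gripper opens to 88 mm and grips with 3 to 60 N. Pads are 18 mm wide; open, the fingers measure 123 mm over their backs; the gripper's body (75 mm by 187 mm) begins 45 mm behind the grasp point.
Start: joints at [59.679, 17.928, 85.812, -0, 76.261, -12.8], TCP at [0.158, 0.501, 0.217] pointing down, gripper open.
Joint ranges: [-168.41, 168.41], [-55.51, 124.54], [10.69, 146.95], [-70.63, 250.63], [1, 178], [-165.06, 165.06]. Speed limits (degrees/s): [136.94, 136.94, 172.46, 180, 180, 180].

## Interface

Orientations are given as a 3x3 rotation matrix whose columns are the frame's x, y, z axes.
In Python, from rig import * gives the robot as it stands. The module is installed in compiled form; this text tells all that it offers.
- The arm moves only by the tool carry_out, never from a script. Its argument "series" is a list of rows, each an object of numbers: "dx", "dy", "dz": the shift along the world's x, y, z as a fraction of full scale; "rx", "ry", "rz": the turn, a rotation vector about the world's x, y, z as a fraction of full scale; "gripper": the closure, from -1 (fully open) to 1 (shut). In form: [{"dx": .., "dy": .., "dz": .., "rx": .., "ry": .., "rz": .., "gripper": ..}, ...]. A call has 1 to 20 rows; each row shifts and turns the commanded pose from where the row before left it; what a row does not reach is not made up. Full scale, the value 1, is 200 mm for a shift and 5 degrees for a turn. A row lasts 1/12 s, in which the tool goes at most 41.7 mm and 7.16 degrees, less where a joint would pass 70% of its speed; a pose out of reach is approached as far as the arm can. A call with a number of a shift or a turn outside -1 to 1 is refused whole. A call with a gripper value outside its range is refused whole. The fingers move at their own pace and stop on an object; the grip force is fixed at half the most. Time passes only in rows, so rows that do not move let the fingers close. It gives the time, the measured TCP pose, the force, the opening and the grip force at its end, in the units of the state.
- get_state(): the state, without advancing time (a new reading comes with each control period).
- get_image(name): name is "scene" or "side" or "wrist"; returns the picture (420x560x3 uint8, red, green, blue); there is no depth.
- camera_params(name): a dict with "fx", "fy", "cx", "cy" (pixels), "dist" ([k1, k2, p1, p2, k3] as OpenCV has them; the pictures are not rectified), "rvec" (rotation vector, rad) and "tvec" (3), from world to camera coordinates, as OpenCV has them; the wrist camera has in their place "mount" (4x4, takes a point from camera to tool coordinates, whose origin is the TCP and whose axes are the flange's). Camera axes: x right, y down, z forward; pixel columns grow to the right and rows downward; lengths in m; the calibration is good to about 2 mm. A picture is of the moment at which its call begins: read the wrist's pose just before it. camera_params takes no time and is no camera call.
- finish_job(): hands the job in; it is judged then, once.
The state is a dict: "time": time; "q": joint angles; "qd": joint speeds; "effort": joint torques, N m; "tool_pos": TCP position; "tcp_rot": TCP orientation; "ft_force": force on the tool from outside, world axes, zero at the start; "wrist_torque": the same for the moment, N m; "gripper_width": finger opening in m; "finger_force": force on a finger pad.
Only numpy, scipy, OpenCV 4.12 (cv2) and the standard library are available. Lean on these libraries where they do the work, as an engineer would, in place of code of your own. Each camera call takes 0.05 s, during which the arm holds its last target. There are 200 camera calls.

## Task

Make up the two kits from the things standing on the board, each thing lying or standing upright right down in its own recess. The long tray with three recesses gets the solder puck next to the finger tab, the flux bottle (the middle-sized bottle) in the small middle recess, and the white bracket in the far recess, standing on its legs with its longer side along the tray; the short tray gets the glue bottle (the smallest bottle) in the small recess next to its tab and the tape roll in the large one. Leave the tallest bottle standing where it is.

Things in the scene. Friction and masses are not known exactly. Their poses are not given: they have to be found in the camera images.
- long_tray: Longer kit tray, grey, fixed; plate 256 (x) x 100 (y) x 7 mm. Origin: centre of underside, z up. Black finger tab 44 mm wide stands out 15 mm at the -x end, towards the robot. Three recesses in a row on its x axis, 4 mm deep (floor 3 mm above the underside): at x -80 mm, opening 80 x 80 mm (next to tab); x -3 mm, 58 x 58 (small, middle); x +77 mm, 86 along x by 74 along y (far).
- short_tray: Shorter kit tray, grey, fixed; plate 164 (x) x 100 (y) x 7 mm. Origin: centre of underside, z up. Same black tab at the -x end, towards the robot. Two recesses on its x axis, 4 mm deep (floor 3 mm above the underside): at x -45 mm, opening 58 x 58 mm (small, next to tab); x +33 mm, 82 x 82 (large, far). The trays lie side by side, in either order.
- solder_puck: Solder dispenser puck: closed, rounded, teal, doughnut-like, with only a small hole in its top; 54 mm diameter, 20 mm high, 0.12 kg, lying flat. Origin: centre of underside, z up. It, the other things and the trays all stand on a fixed wooden board on the bench, whose flat top is at z = 0.03.
- flux_bottle: Flux bottle: the middle-sized of the three bottles, upright, straight yellow body 32 mm diameter up to about 50 mm, then shoulder and dark cap, 74 mm high in all, about 0.06 kg. Origin: centre of its underside, z up. Grasp the body.
- guard_bracket: White plastic bracket like a tiny table: a 8 mm top plate on two full-depth side legs, open between them. 46 mm (its x) by 60 mm (its y), 34 mm high, about 0.05 kg, standing on its legs. The legs are the two end walls at y = +-22 to +-30 mm. Origin: centre of its underside, z up. Can be gripped over the 46 mm width.
- glue_bottle: Glue bottle: the smallest of the three bottles, upright, straight blue body 28 mm diameter up to about 40 mm, then shoulder and white cap, 59 mm high in all, about 0.03 kg. Origin: centre of its underside, z up. Grasp the body.
- tape_roll: Roll of amber film tape lying flat: a ring with a wide open hole (36 mm), 58 mm outer diameter, 18 mm high, about 0.05 kg. Origin: centre of its underside, z up.
- tall_bottle: The tallest bottle, white with a red cap, 44 mm diameter, 119 mm high, standing loose at the far left of the board. Belongs to no kit. Origin: centre of its underside, z up. Mind the fixed black microscope boom between robot and board: it slants up from left to right at x = 0.39 to 0.44, its top at z = 0.07 (y = 0.45) rising to 0.28 (y = 0.06); keep the hand behind or above it.
There are look-alikes about, which are no part of the job. Of the things shaped like the guard_bracket, the white one is meant.

How it is judged:
By the outcome, as a careful person would: the job done as asked, in the order asked, and still so for the second after the job is handed in, with the robot touching nothing.
It also fails if it takes over 133 s, if anything falls off the work surface, if the arm or the gripper's body presses on something with over 40 N, if the wrist force passes 120 N, or if a joint passes its speed limit or range.

## Working session

There is one attempt and no reset: what is moved stays moved. The work goes in short steps, Python scripts to look and compute and a tool call to move; the robot and the scene stay as the last step left them, time stands still between calls to the robot, and variables do not carry over. Pictures are saved under pics/ and viewed, at most 14 in all, crops included, and the job is handed in when it is done.

Besides the shell and the picture viewer there is one more tool, called after "Emit:" as name(argument=value, ...) on one line, values as JSON. carry_out: Moves the arm, as the interface text tells. Its arguments: {"type":"object","properties":{"series":{"type":"array"}},"required":["series"]}

```bash
mkdir -p pics
python3 - <<'E'
from rig import *
import cv2,numpy as np
s=get_state();print(s['time'],s['tool_pos'],s['tcp_rot'],s['gripper_width'])
for n in ["scene","side","wrist"]:
    im=get_image(n);cv2.imwrite(f"pics/{n}0.png",im[:,:,::-1]);p=camera_params(n);print(n,p)
E
```

```text
0.0 [0.15792884 0.50040006 0.21607666] [[-9.53617648e-01  3.01019928e-01 -6.19796432e-04]
 [ 3.01020453e-01  9.53617056e-01 -1.09441139e-03]
 [ 2.61608811e-04 -1.23022142e-03 -9.99999209e-01]] 0.08797542309376055
scene {'fx': 470.0456809793049, 'fy': 470.0456809793049, 'cx': 282.776513444976, 'cy': 211.58595358374816, 'dist': array([-0.03843636,  0.        ,  0.        ,  0.        ,  0.        ]), 'rvec': array([ 2.2377069 , -0.95435748,  0.39184471]), 'tvec': array([-0.17615004,  0.38985072,  0.92202486])}
side {'fx': 401.31163857232065, 'fy': 401.31163857232065, 'cx': 279.0159683881835, 'cy': 208.02012503941484, 'dist': array([0.00822299, 0.        , 0.        , 0.        , 0.        ]), 'rvec': array([ 0.0770397 ,  2.73835338, -1.5078549 ]), 'tvec': array([ 0.45457678, -0.07177522,  1.3231716 ])}
wrist {'fx': 371.1442331931227, 'fy': 371.1442331931227, 'cx': 284.8260115421039, 'cy': 205.62742930804606, 'dist': array([0.01344135, 0.        , 0.        , 0.        , 0.        ]), 'mount': array([[-7.49943321e-04, -9.54862650e-01, -2.97046726e-01,
         7.73674390e-02],
       [ 9.99999457e-01, -9.30863003e-04,  4.67614647e-04,
        -9.02525937e-04],
       [-7.23017569e-04, -2.97046214e-01,  9.54862830e-01,
        -1.67201454e-01],
       [ 0.00000000e+00,  0.00000000e+00,  0.00000000e+00,
         1.00000000e+00]])}
```

View pics/scene0.png

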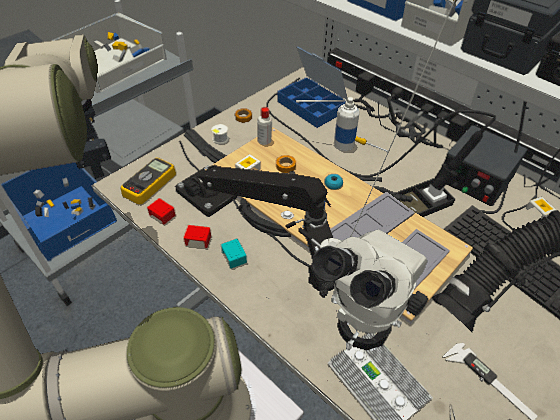

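View pics/side0.png

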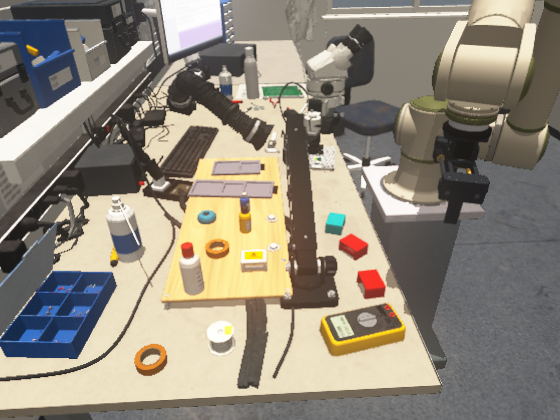

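Scene view: the boom hides much of the board, with the trays at about (390,225). Side view: puck (206,216), flux bottle (245,220) with the glue bottle behind it (245,203), tape (217,248), white bracket (253,262), tall bottle (190,270), trays (232,190) and (238,167). I'll enlarge the side view and write a ray helper.

```bash
cat > h.py <<'E'
from rig import *
import cv2,numpy as np
def cam(n):
    p=camera_params(n);K=np.array([[p['fx'],0,p['cx']],[0,p['fy'],p['cy']],[0,0,1]])
    if n=="wrist":
        s=get_state();M=np.asarray(p['mount']);R=np.array(s['tcp_rot'])
        Rw=R@M[:3,:3];C=R@M[:3,3]+s['tool_pos']
    else:
        Rc=cv2.Rodrigues(p['rvec'])[0];Rw=Rc.T;C=-Rw@p['tvec']
    return K,np.array(p['dist']),Rw,C
def rays(c,uv):
    K,d,R,C=c
    x=cv2.undistortPoints(np.array(uv,float).reshape(-1,1,2),K,d).reshape(-1,2)
    v=np.c_[x,np.ones(len(x))]@R.T
    return v/np.linalg.norm(v,axis=1)[:,None]
def plane(c,uv,z):
    v=rays(c,uv);return c[3]+v*((z-c[3][2])/v[:,2])[:,None]
def tri(c1,u1,c2,u2):
    a=rays(c1,[u1])[0];b=rays(c2,[u2])[0]
    t=np.linalg.lstsq(np.c_[a,-b],c2[3]-c1[3],rcond=None)[0]
    p=c1[3]+t[0]*a;q=c2[3]+t[1]*b
    return (p+q)/2,np.linalg.norm(p-q)
def project(c,P):
    K,d,R,C=c;return cv2.projectPoints((np.array(P,float)-C)@R,np.zeros(3),np.zeros(3),K,d)[0].reshape(-1,2)
def save(im,name): cv2.imwrite(f"pics/{name}.png",im[:,:,::-1])
E
python3 - <<'E'
from h import *
im=cv2.imread("pics/side0.png")[150:300,160:320]
cv2.imwrite("pics/sidecrop.png",cv2.resize(im,None,fx=4.0,fy=4.0,interpolation=2)) 
c=cam("side")
for n,u,z in [("puck",(206,216),.045),("flux",(245,225),.06),("glue",(245,208),.06),("tape",(217,248),.045),("br",(253,256),.064),("tall",(190,270),.09),("t1",(232,189),.037),("t2",(238,167),.037)]:
    print(n,plane(c,[u],z).round(3))
print(c[3],project(c,[[.4,.2,.03],[.65,.2,.03],[.4,-.2,.03],[.65,-.2,.03]]))
E
```

```text
puck [[0.666 0.202 0.045]]
flux [[0.556 0.274 0.06 ]]
glue [[0.558 0.192 0.06 ]]
tape [[0.624 0.347 0.045]]
br [[0.535 0.407 0.064]]
tall [[0.666 0.477 0.09 ]]
t1 [[0.603 0.042 0.037]]
t2 [[ 0.59  -0.11   0.037]]
[0.5049115  1.13244211 0.65208441] [[302.16363164 216.61938399]
 [212.43932174 219.94304066]
 [291.30391144 155.99147579]
 [222.36756171 158.15222721]]
```

View pics/sidecrop.png

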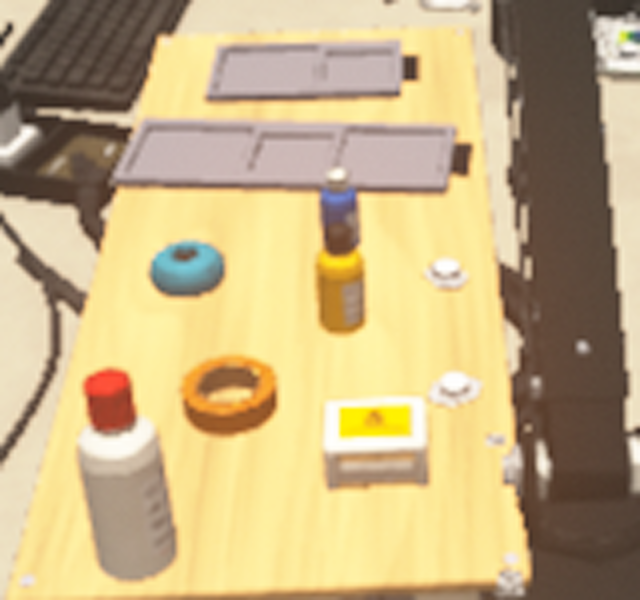

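Run:
```python
from h import *
c=cam("scene");d=cam("side");print(c[3])
for a,b in [((385,245),(345,55)),((330,262),(320,95)),((318,192),(293,115)),((360,330),(318,130))]: print(tri(c,a,d,b))
s=cv2.imread("pics/scene0.png")[140:420,250:560];t=cv2.imread("pics/side0.png")[20:200,240:400]
o=np.zeros((560,800,3),np.uint8);o[:372,:412]=cv2.resize(s,(412,372));o[:436,412:800]=cv2.resize(t,(388,436));cv2.imwrite("pics/mic.png",o)
```

```text
[-0.13444617 -0.35193683  0.94403759]
(array([ 0.2604882 , -0.16425473,  0.39964962]), np.float64(0.05359334587478986))
(array([ 0.30798125, -0.07908016,  0.27823338]), np.float64(0.03320235359213025))
(array([0.41439055, 0.05489913, 0.27221075]), np.float64(0.003900776065627995))
(array([ 0.30390729, -0.16525522,  0.1362554 ]), np.float64(0.016652007699369673))
```

View pics/mic.png

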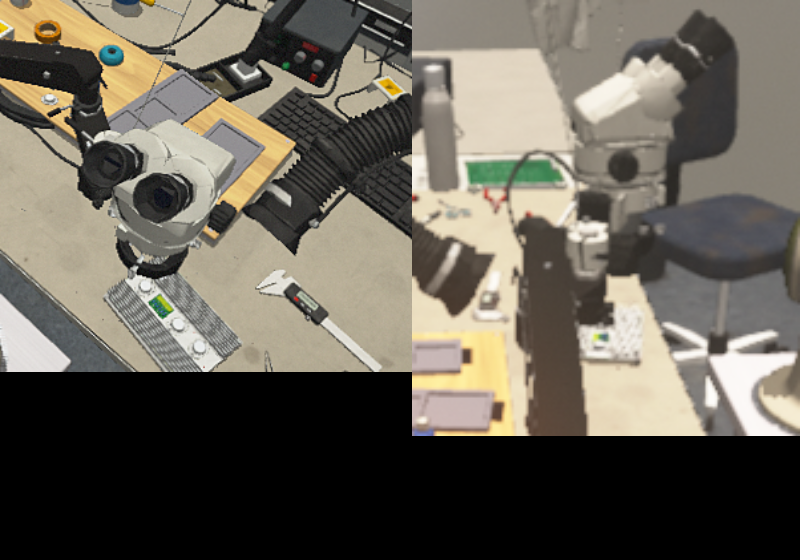

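The crops show the microscope head between the robot and the short tray, at about x 0.3, y -0.15, z up to 0.45. The arm must stay high there. I'm moving the wrist camera above the board now.

Emit:
carry_out(series=[{"dz": 0.2},{"dz": 0.2},{"dz": 0.2},{"dz": 0.2},{"dx": 0.15,"dy": -0.12,"rz": 0.39},{"dx": 0.15,"dy": -0.12,"rz": 0.39},{"dx": 0.15,"dy": -0.12,"rz": 0.39},{"dx": 0.15,"dy": -0.12,"rz": 0.39},{"dx": 0.15,"dy": -0.12,"rz": 0.39},{"dx": 0.15,"dy": -0.12,"rz": 0.39},{"dx": 0.15,"dy": -0.12,"rz": 0.39},{"dx": 0.15,"dy": -0.12,"rz": 0.39},{"dx": 0.15,"dy": -0.12,"rz": 0.39},{"dz": 0}])

```text
invalid input at $.series[0]: expected keys dx, dy, dz, rx, ry, rz, gripper
```

Run:
```python
from h import *
import pickle
s=get_state();c=cam("wrist");im=get_image("wrist");save(im,"w1");pickle.dump((s,c,im),open("w1.pkl","wb"))
print(s['time'],s['q'],s['tool_pos'],np.round(s['tcp_rot'],3),s['ft_force'])
```

```text
0.15 [ 5.96789270e+01  1.79520770e+01  8.58401320e+01  7.32437323e-04
  7.62615959e+01 -1.27984175e+01] [0.15796835 0.50047664 0.21621806] [[-0.954  0.301 -0.   ]
 [ 0.301  0.954 -0.001]
 [ 0.    -0.001 -1.   ]] [ 0.19061528 -0.42804546  0.06809948]
```

View pics/w1.png

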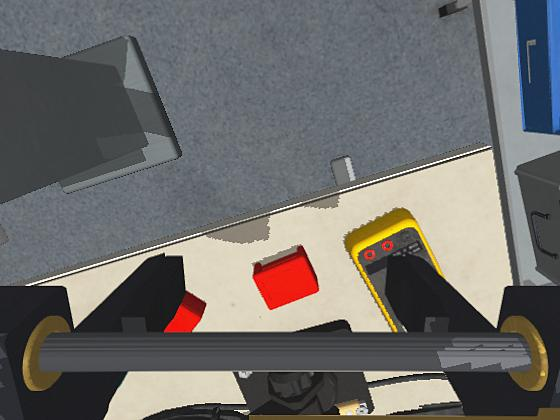

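The picture shows mostly the floor, with the gripper blocking rows below 280, so the hand must be further forward over the board. The move was refused because every row needs all the keys.

Emit:
carry_out(series=[{"dx": 0,"dy": 0,"dz": 0.2,"rx": 0,"ry": 0,"rz": 0,"gripper": -1},{"dx": 0,"dy": 0,"dz": 0.2,"rx": 0,"ry": 0,"rz": 0,"gripper": -1},{"dx": 0,"dy": 0,"dz": 0.2,"rx": 0,"ry": 0,"rz": 0,"gripper": -1},{"dx": 0,"dy": 0,"dz": 0.2,"rx": 0,"ry": 0,"rz": 0,"gripper": -1},{"dx": 0.163,"dy": -0.092,"dz": 0,"rx": 0,"ry": 0,"rz": 0.29,"gripper": -1},{"dx": 0.163,"dy": -0.092,"dz": 0,"rx": 0,"ry": 0,"rz": 0.29,"gripper": -1},{"dx": 0.163,"dy": -0.092,"dz": 0,"rx": 0,"ry": 0,"rz": 0.29,"gripper": -1},{"dx": 0.163,"dy": -0.092,"dz": 0,"rx": 0,"ry": 0,"rz": 0.29,"gripper": -1},{"dx": 0.163,"dy": -0.092,"dz": 0,"rx": 0,"ry": 0,"rz": 0.29,"gripper": -1},{"dx": 0.163,"dy": -0.092,"dz": 0,"rx": 0,"ry": 0,"rz": 0.29,"gripper": -1},{"dx": 0.163,"dy": -0.092,"dz": 0,"rx": 0,"ry": 0,"rz": 0.29,"gripper": -1},{"dx": 0.163,"dy": -0.092,"dz": 0,"rx": 0,"ry": 0,"rz": 0.29,"gripper": -1},{"dx": 0.163,"dy": -0.092,"dz": 0,"rx": 0,"ry": 0,"rz": 0.29,"gripper": -1},{"dx": 0.163,"dy": -0.092,"dz": 0,"rx": 0,"ry": 0,"rz": 0.29,"gripper": -1},{"dx": 0.163,"dy": -0.092,"dz": 0,"rx": 0,"ry": 0,"rz": 0.29,"gripper": -1},{"dx": 0.163,"dy": -0.092,"dz": 0,"rx": 0,"ry": 0,"rz": 0.29,"gripper": -1},{"dx": 0,"dy": 0,"dz": 0,"rx": 0,"ry": 0,"rz": 0,"gripper": -1},{"dx": 0,"dy": 0,"dz": 0,"rx": 0,"ry": 0,"rz": 0,"gripper": -1}])

```text
time: 1.7
tool_pos: [0.5505, 0.2787, 0.3752]
tcp_rot: [[-1.0, 0.005, -0.002], [0.005, 1.0, -0.001], [0.002, -0.001, -1.0]]
ft_force: [-0.1, 0.8, 0.1]
gripper_width: 0.088
finger_force: 0.0
```

Run:
```python
from h import *
import pickle
s=get_state();c=cam("wrist");im=get_image("wrist");save(im,"w1");pickle.dump((s,c,im),open("w1.pkl","wb"))
print(s['time'],s['q'],s['tool_pos'],np.round(s['tcp_rot'],3),s['ft_force'])
```

```text
1.7 [ 1.59890592e+01  2.88194174e+01  4.70389996e+01  3.94052672e-03
  1.04271988e+02 -7.37423834e+01] [0.55045831 0.27872655 0.37516466] [[-1.     0.005 -0.002]
 [ 0.005  1.    -0.001]
 [ 0.002 -0.001 -1.   ]] [-0.07621646  0.77961594  0.10865644]
```

View pics/w1.png

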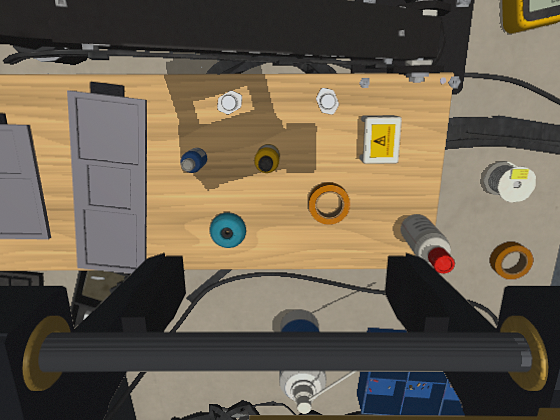

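The wrist view shows everything: bracket (382,138) with its long axis running vertically in the picture (world x), tape (328,203), puck (228,230), flux bottle (266,157), glue bottle (195,159), tall bottle (430,245), long tray (110,180) and short tray at left. A second viewpoint at lower y will give stereo.

Emit:
carry_out(series=[{"dx": 0,"dy": -0.2,"dz": 0,"rx": 0,"ry": 0,"rz": 0,"gripper": -1},{"dx": 0,"dy": -0.2,"dz": 0,"rx": 0,"ry": 0,"rz": 0,"gripper": -1},{"dx": 0,"dy": -0.2,"dz": 0,"rx": 0,"ry": 0,"rz": 0,"gripper": -1},{"dx": 0,"dy": -0.2,"dz": 0,"rx": 0,"ry": 0,"rz": 0,"gripper": -1},{"dx": 0,"dy": -0.2,"dz": 0,"rx": 0,"ry": 0,"rz": 0,"gripper": -1},{"dx": 0,"dy": 0,"dz": 0,"rx": 0,"ry": 0,"rz": 0,"gripper": -1},{"dx": 0,"dy": 0,"dz": 0,"rx": 0,"ry": 0,"rz": 0,"gripper": -1}])

```text
time: 2.33
tool_pos: [0.5486, 0.0795, 0.3774]
tcp_rot: [[-1.0, 0.004, 0.001], [0.004, 1.0, 0.0], [-0.001, 0.0, -1.0]]
ft_force: [0.5, 1.6, -0.4]
gripper_width: 0.0882
finger_force: 0.0
```

Run:
```python
from h import *
import pickle
s=get_state();c=cam("wrist");im=get_image("wrist");save(im,"w2");pickle.dump((s,c,im),open("w2.pkl","wb"))
print(s['time'],s['q'],s['tool_pos'],np.round(s['tcp_rot'],3),s['ft_force'])
sc=get_image("scene");save(sc,"scene2")
```

```text
2.3333 [-3.87876379e+00  1.90806064e+01  6.08267055e+01  1.67898395e-02
  1.00035107e+02 -9.36588716e+01] [0.54856128 0.07945219 0.37737465] [[-1.     0.004  0.001]
 [ 0.004  1.     0.   ]
 [-0.001  0.    -1.   ]] [ 0.45346787  1.57591978 -0.36663249]
```

View pics/w2.png

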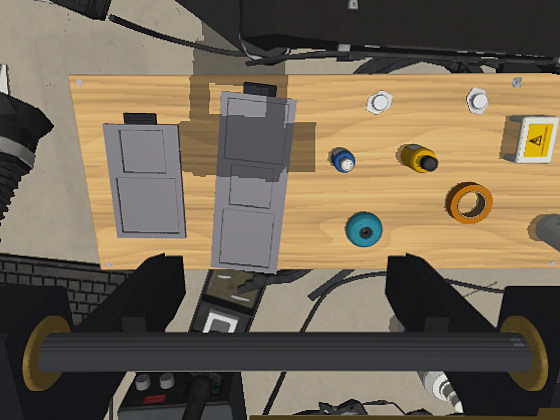

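View pics/scene2.png

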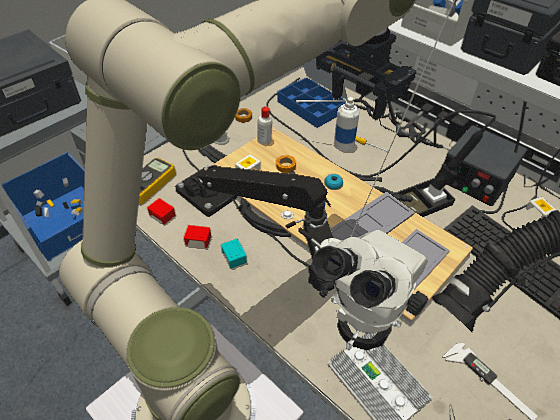

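The second view shows the short tray at (145,180), long tray (255,180), glue (343,160), flux (420,157), puck (364,230), tape (469,203), bracket (532,138). The scene view shows the forearm well above the microscope. Next I'll measure by masks and triangulation.

```bash
cat > meas.py <<'E'
from h import *
import pickle
def mask(im,lo,hi): return cv2.inRange(cv2.cvtColor(im,cv2.COLOR_RGB2HSV),np.array(lo),np.array(hi))
def big(m,roi=None,close=5):
    if roi: z=np.zeros_like(m);x0,y0,x1,y1=roi;z[y0:y1,x0:x1]=m[y0:y1,x0:x1];m=z
    m=cv2.morphologyEx(m,cv2.MORPH_CLOSE,np.ones((close,close)))
    cs=cv2.findContours(m,cv2.RETR_EXTERNAL,cv2.CHAIN_APPROX_NONE)[0]
    return max(cs,key=cv2.contourArea)
E
python3 - <<'E'
from meas import *
A=pickle.load(open("w1.pkl","rb"));B=pickle.load(open("w2.pkl","rb"))
spec={"puck":((80,80,40),(100,255,255),(200,200,260,260),(335,200,395,260)),
"tape":((8,140,60),(20,255,255),(300,175,355,230),(440,175,500,230)),
"tray":((100,3,20),(150,70,220),(60,80,150,272),(205,80,300,275)),
"short":((100,3,20),(150,70,220),None,(95,110,190,245)),
"br":((0,0,170),(180,60,255),(350,105,410,170),(500,105,560,170)),
"flux":((20,150,60),(35,255,255),(245,135,290,180),(395,135,445,180)),
"glue":((105,90,30),(125,255,255),(170,140,215,180),(325,140,362,180)),
}
for n,(lo,hi,ra,rb) in spec.items():
    for k,(D,r) in enumerate(((A,ra),(B,rb))):
        if r is None: continue
        c=big(mask(D[2],lo,hi),r);e=cv2.minAreaRect(c);m=cv2.moments(c)
        print(n,k,"area",cv2.contourArea(c),"cen",round(m['m10']/m['m00'],1),round(m['m01']/m['m00'],1),"rect",np.round(cv2.boxPoints(e)).tolist(),"bb",cv2.boundingRect(c))
        if n in("tray","short","br"):
            ap=cv2.approxPolyDP(c,5,True)[:,0];P=plane(D[1],ap,.037 if n!="br" else .064)
            print("  ",np.c_[ap,P[:,:2].round(4)].tolist())
o=np.vstack([cv2.resize(A[2][80:280,60:410],(800,457))])
print(A[2][180,110],A[2][130,110],B[2][200,255],B[2][140,255],B[2][200,150])
E
```

```text
puck 0 area 932.0 cen 227.5 229.9 rect [[210.0, 213.0], [245.0, 213.0], [245.0, 247.0], [210.0, 247.0]] bb (210, 213, 36, 35)
puck 1 area 929.5 cen 363.7 229.2 rect [[340.0, 230.0], [364.0, 205.0], [388.0, 229.0], [364.0, 254.0]] bb (346, 212, 36, 35)
tape 0 area 1335.0 cen 328.6 203.1 rect [[309.0, 182.0], [349.0, 182.0], [349.0, 224.0], [309.0, 224.0]] bb (309, 182, 41, 43)
tape 1 area 1464.5 cen 469.0 202.4 rect [[439.0, 211.0], [458.0, 174.0], [498.0, 194.0], [479.0, 231.0]] bb (446, 182, 47, 42)
tray 0 area 12897.0 cen 108.9 178.3 rect [[67.0, 84.0], [144.0, 80.0], [155.0, 271.0], [78.0, 275.0]] bb (67, 83, 83, 189)
   [[67.0, 91.0, 0.4725, -0.0034], [79.0, 271.0, 0.7303, -0.0316], [148.0, 271.0, 0.7311, 0.0714], [145.0, 101.0, 0.4852, 0.0956], [125.0, 98.0, 0.4813, 0.0701], [121.0, 86.0, 0.4665, 0.067], [92.0, 83.0, 0.4628, 0.0303], [90.0, 93.0, 0.475, 0.0258]]
tray 1 area 12493.0 cen 251.4 178.8 rect [[209.0, 83.0], [299.0, 83.0], [299.0, 274.0], [209.0, 274.0]] bb (209, 83, 91, 192)
   [[244.0, 83.0, 0.4625, 0.0266], [243.0, 93.0, 0.4749, 0.0248], [221.0, 96.0, 0.4785, -0.004
[... 1006 characters left out ...]
 [[559.0, 116.0, 0.5049, 0.4228], [524.0, 119.0, 0.5082, 0.3801], [516.0, 161.0, 0.5615, 0.3799], [550.0, 161.0, 0.5618, 0.4236]]
flux 0 area 495.0 cen 266.6 159.2 rect [[254.0, 144.0], [278.0, 144.0], [278.0, 172.0], [254.0, 172.0]] bb (254, 144, 25, 29)
flux 1 area 485.0 cen 414.7 156.9 rect [[396.0, 160.0], [409.0, 138.0], [437.0, 153.0], [424.0, 176.0]] bb (401, 144, 35, 29)
glue 0 area 227.5 cen 195.5 159.4 rect [[179.0, 158.0], [198.0, 144.0], [210.0, 161.0], [191.0, 175.0]] bb (181, 151, 26, 22)
glue 1 area 192.0 cen 340.9 158.5 rect [[332.0, 151.0], [354.0, 151.0], [354.0, 171.0], [332.0, 171.0]] bb (332, 151, 23, 21)
[127 124 130] [129 126 131] [134 132 138] [86 83 87] [131 128 134]
```

Run:
```python
from meas import *
A=pickle.load(open("w1.pkl","rb"));B=pickle.load(open("w2.pkl","rb"))
def cen(c): m=cv2.moments(c);return m['m10']/m['m00'],m['m01']/m['m00']
def T(n,a,b): p,e=tri(A[1],a,B[1],b);print(n,p.round(4),"gap",round(e,4))
ob={"puck":((80,80,40),(100,255,255),(200,200,260,260),(335,200,395,260)),
"tape":((8,140,60),(20,255,255),(300,175,355,230),(440,175,500,230)),
"label":((20,150,100),(35,255,255),(365,115,405,165),(510,115,560,165)),
"fluxcap":((0,0,0),(180,255,60),(252,148,285,176),(412,145,445,178)),
"gluecap":((0,0,110),(180,75,255),(178,150,200,178),(335,150,358,172))}
for n,(lo,hi,ra,rb) in ob.items():
    a=big(mask(A[2],lo,hi),ra,1 if 'cap' in n else 3);b=big(mask(B[2],lo,hi),rb,1 if 'cap' in n else 3)
    print(cv2.boundingRect(a),cv2.boundingRect(b),cv2.contourArea(a));T(n,cen(a),cen(b))
# tray edges: gray mask, line fits on each side using convex tray body columns/rows
def corners(D,roi,rowsL,):
    im=D[2];g=cv2.GaussianBlur(cv2.cvtColor(im,cv2.COLOR_RGB2HSV)[:,:,1],(3,3),0)
    m=((g<70)*255).astype(np.uint8);x0,y0,x1,y1=roi
    L=[];R=[]
    for r in rowsL:
        xs=np.flatnonzero(m[r,x0:x1]);L.append((x0+xs[0],r));R.append((x0+xs[-1],r))
    return L,R
def mid(D,roi,rows):
    L,R=corners(D,roi,rows);l=plane(D[1],L,.037);r=plane(D[1],R,.037)
    for e in (l,r):
        k=np.polyfit(e[:,0],e[:,1],1);print("   slope deg",np.degrees(np.arctan(k[0])).round(2),"y at x=.6",np.polyval(k,.6).round(4),"res",np.std(e[:,1]-np.polyval(k,e[:,0])).round(4))
print("long A");mid(A,(40,80,165,280),range(110,260,5))
print("long B");mid(B,(195,80,312,280),range(110,260,5))
print("short B");mid(B,(92,105,200,250),range(130,232,5))
S=cam("scene");D=cam("side")
for n,a,b in [("wash",(347,105),(122,205)),("nozzle",(449,294),(262,135)),("tallcap",(265,112),(188,250))]:
    p,e=tri(S,a,D,b);print(n,p.round(3),round(e,3))
v=np.zeros((200,400,3),np.uint8);v[:, :200]=0
cv2.imwrite("pics/trays.png",cv2.resize(B[2][75:285,90:310,::-1],None,fx=2.8,fy=2.8,interpolation=2))
```

```text
(210, 213, 36, 35) (346, 212, 36, 35) 932.0
puck [0.6663 0.194  0.0361] gap 0.0002
(309, 182, 41, 43) (446, 182, 47, 42) 1332.0
tape [0.6251 0.3398 0.0397] gap 0.0002
(370, 124, 25, 34) (524, 124, 29, 33) 690.5
label [0.5343 0.4028 0.0638] gap 0.0004
(259, 156, 14, 16) (420, 155, 17, 16) 157.5
fluxcap [0.5574 0.2545 0.0946] gap 0.0
(181, 160, 11, 11) (341, 159, 14, 13) 67.5
gluecap [0.5604 0.1567 0.0873] gap 0.0006
long A
   slope deg -16.55 y at x=.6 -0.0366 res 0.0205
   slope deg -6.86 y at x=.6 0.0828 res 0.0006
long B
   slope deg -6.82 y at x=.6 -0.019 res 0.0004
   slope deg -6.89 y at x=.6 0.0801 res 0.0004
short B
   slope deg -7.91 y at x=.6 -0.1703 res 0.0087
   slope deg -1.39 y at x=.6 -0.0663 res 0.0006
wash [0.844 0.302 0.151] 0.002
nozzle [ 0.507 -0.241  0.101] 0.009
tallcap [0.667 0.465 0.134] 0.001
```

View pics/trays.png

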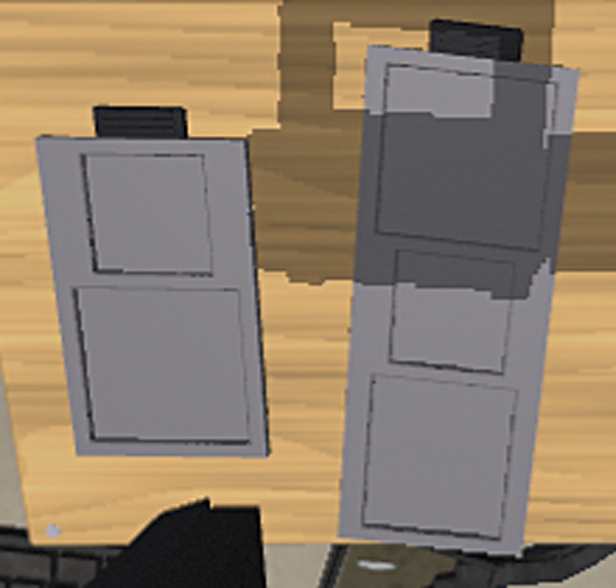

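The enlarged view shows both trays and all five recesses clearly. I read the recess corners off it and compute their centres.

Run:
```python
from meas import *
A=pickle.load(open("w1.pkl","rb"));B=pickle.load(open("w2.pkl","rb"))
for a,b in [((68,91),(221.4,91)),((146,100),(297,100)),((145,271),(275.7,273)),((79,266),(211,267))]:
    p,e=tri(A[1],a,B[1],b);print("corner",p.round(4),round(e,4))
R={"Lnear":[(387,63),(558,82),(540,251),(376,233)],"Lmid":[(398,250),(516,262),(503,374),(389,361)],"Lfar":[(372,375),(518,390),(503,540),(362,524)],
"Ssm":[(82,154),(203,155),(213,275),(94,272)],"Slg":[(72,286),(238,290),(249,443),(89,439)]}
for n,c in R.items():
    P=plane(B[1],np.array(c)/2.8+[90,75],.037)[:,:2];print(n,P.mean(0).round(4),"sides",np.linalg.norm(P-np.roll(P,-1,0),axis=1).round(3))
```

```text
corner [ 0.4724 -0.0037  0.0341] 0.0002
corner [0.484  0.0956 0.0328] 0.0001
corner [0.7362 0.0644 0.0323] 0.0048
corner [ 0.7266 -0.034   0.0317] 0.0034
Lnear [0.5251 0.0406] sides [0.081 0.081 0.081 0.081]
Lmid [0.6011 0.0316] sides [0.059 0.059 0.059 0.058]
Lfar [0.6805 0.0224] sides [0.075 0.086 0.076 0.085]
Ssm [ 0.5513 -0.1149] sides [0.058 0.059 0.059 0.058]
Slg [ 0.6287 -0.1169] sides [0.082 0.082 0.083 0.082]
```

Emit:
carry_out(series=[{"dx": 0.0163,"dy": 0.0159,"dz": -0.03,"rx": 0,"ry": 0,"rz": -1,"gripper": -1},{"dx": 0.0163,"dy": 0.0159,"dz": -0.03,"rx": 0,"ry": 0,"rz": -1,"gripper": -1},{"dx": 0.0163,"dy": 0.0159,"dz": -0.03,"rx": 0,"ry": 0,"rz": -1,"gripper": -1},{"dx": 0.0163,"dy": 0.0159,"dz": -0.03,"rx": 0,"ry": 0,"rz": -1,"gripper": -1},{"dx": 0.0163,"dy": 0.0159,"dz": -0.03,"rx": 0,"ry": 0,"rz": -1,"gripper": -1},{"dx": 0.0163,"dy": 0.0159,"dz": -0.03,"rx": 0,"ry": 0,"rz": -1,"gripper": -1},{"dx": 0.0163,"dy": 0.0159,"dz": -0.03,"rx": 0,"ry": 0,"rz": -1,"gripper": -1},{"dx": 0.0163,"dy": 0.0159,"dz": -0.03,"rx": 0,"ry": 0,"rz": -1,"gripper": -1},{"dx": 0.0163,"dy": 0.0159,"dz": -0.03,"rx": 0,"ry": 0,"rz": -1,"gripper": -1},{"dx": 0.0163,"dy": 0.0159,"dz": -0.03,"rx": 0,"ry": 0,"rz": -1,"gripper": -1},{"dx": 0.0163,"dy": 0.0159,"dz": -0.03,"rx": 0,"ry": 0,"rz": -1,"gripper": -1},{"dx": 0.0163,"dy": 0.0159,"dz": -0.03,"rx": 0,"ry": 0,"rz": -1,"gripper": -1},{"dx": 0.0163,"dy": 0.0159,"dz": -0.03,"rx": 0,"ry": 0,"rz": -1,"gripper": -1},{"dx": 0.0163,"dy": 0.0159,"dz": -0.03,"rx": 0,"ry": 0,"rz": -1,"gripper": -1},{"dx": 0.0163,"dy": 0.0159,"dz": -0.03,"rx": 0,"ry": 0,"rz": -1,"gripper": -1},{"dx": 0.0163,"dy": 0.0159,"dz": -0.03,"rx": 0,"ry": 0,"rz": -1,"gripper": -1},{"dx": 0.0163,"dy": 0.0159,"dz": -0.03,"rx": 0,"ry": 0,"rz": -1,"gripper": -1},{"dx": 0.0163,"dy": 0.0159,"dz": -0.03,"rx": 0,"ry": 0,"rz": -1,"gripper": -1}])

```text
time: 3.93
tool_pos: [0.6076, 0.1396, 0.2684]
tcp_rot: [[0.003, 1.0, 0.0], [1.0, -0.003, 0.0], [0.0, 0.0, -1.0]]
ft_force: [-0.1, -1.2, 0.4]
gripper_width: 0.0881
finger_force: 0.0
```

Emit:
carry_out(series=[{"dx": 0.0163,"dy": 0.0159,"dz": -0.03,"rx": 0,"ry": 0,"rz": -1,"gripper": -1},{"dx": 0.0163,"dy": 0.0159,"dz": -0.03,"rx": 0,"ry": 0,"rz": -1,"gripper": -1},{"dx": 0.0163,"dy": 0.0159,"dz": -0.03,"rx": 0,"ry": 0,"rz": -1,"gripper": -1},{"dx": 0.0163,"dy": 0.0159,"dz": -0.03,"rx": 0,"ry": 0,"rz": -1,"gripper": -1},{"dx": 0.0163,"dy": 0.0159,"dz": -0.03,"rx": 0,"ry": 0,"rz": -1,"gripper": -1},{"dx": 0.0163,"dy": 0.0159,"dz": -0.03,"rx": 0,"ry": 0,"rz": -1,"gripper": -1},{"dx": 0.0163,"dy": 0.0159,"dz": -0.03,"rx": 0,"ry": 0,"rz": -1,"gripper": -1},{"dx": 0.0163,"dy": 0.0159,"dz": -0.03,"rx": 0,"ry": 0,"rz": -1,"gripper": -1},{"dx": 0.0163,"dy": 0.0159,"dz": -0.03,"rx": 0,"ry": 0,"rz": -1,"gripper": -1},{"dx": 0.0163,"dy": 0.0159,"dz": -0.03,"rx": 0,"ry": 0,"rz": -1,"gripper": -1},{"dx": 0.0163,"dy": 0.0159,"dz": -0.03,"rx": 0,"ry": 0,"rz": -1,"gripper": -1},{"dx": 0.0163,"dy": 0.0159,"dz": -0.03,"rx": 0,"ry": 0,"rz": -1,"gripper": -1},{"dx": 0.0163,"dy": 0.0159,"dz": -0.03,"rx": 0,"ry": 0,"rz": -1,"gripper": -1},{"dx": 0.0163,"dy": 0.0159,"dz": -0.03,"rx": 0,"ry": 0,"rz": -1,"gripper": -1},{"dx": 0.0163,"dy": 0.0159,"dz": -0.03,"rx": 0,"ry": 0,"rz": -1,"gripper": -1},{"dx": 0.0163,"dy": 0.0159,"dz": -0.03,"rx": 0,"ry": 0,"rz": -1,"gripper": -1},{"dx": 0.0163,"dy": 0.0159,"dz": -0.03,"rx": 0,"ry": 0,"rz": -1,"gripper": -1},{"dx": 0.0163,"dy": 0.0159,"dz": -0.03,"rx": 0,"ry": 0,"rz": -1,"gripper": -1},{"dx": 0,"dy": 0,"dz": 0,"rx": 0,"ry": 0,"rz": 0,"gripper": -1},{"dx": 0,"dy": 0,"dz": 0,"rx": 0,"ry": 0,"rz": 0,"gripper": -1}])

```text
time: 5.6
tool_pos: [0.666, 0.1961, 0.1604]
tcp_rot: [[1.0, 0.003, -0.001], [0.003, -1.0, 0.0], [-0.001, -0.0, -1.0]]
ft_force: [0.1, -0.1, 0.7]
gripper_width: 0.0879
finger_force: 0.0
```

Emit:
carry_out(series=[{"dx": 0,"dy": -0.01,"dz": -0.14,"rx": 0,"ry": 0,"rz": 0,"gripper": -1},{"dx": 0,"dy": 0,"dz": -0.14,"rx": 0,"ry": 0,"rz": 0,"gripper": -1},{"dx": 0,"dy": 0,"dz": -0.14,"rx": 0,"ry": 0,"rz": 0,"gripper": -1},{"dx": 0,"dy": 0,"dz": -0.1,"rx": 0,"ry": 0,"rz": 0,"gripper": -1},{"dx": 0,"dy": 0,"dz": -0.06,"rx": 0,"ry": 0,"rz": 0,"gripper": -1},{"dx": 0,"dy": 0,"dz": -0.04,"rx": 0,"ry": 0,"rz": 0,"gripper": -1},{"dx": 0,"dy": 0,"dz": 0,"rx": 0,"ry": 0,"rz": 0,"gripper": -1},{"dx": 0,"dy": 0,"dz": 0,"rx": 0,"ry": 0,"rz": 0,"gripper": 1},{"dx": 0,"dy": 0,"dz": 0,"rx": 0,"ry": 0,"rz": 0,"gripper": 1},{"dx": 0,"dy": 0,"dz": 0,"rx": 0,"ry": 0,"rz": 0,"gripper": 1},{"dx": 0,"dy": 0,"dz": 0,"rx": 0,"ry": 0,"rz": 0,"gripper": 1},{"dx": 0,"dy": 0,"dz": 0,"rx": 0,"ry": 0,"rz": 0,"gripper": 1},{"dx": 0,"dy": 0,"dz": 0,"rx": 0,"ry": 0,"rz": 0,"gripper": 1},{"dx": 0,"dy": 0,"dz": 0,"rx": 0,"ry": 0,"rz": 0,"gripper": 1}])

```text
time: 6.77
tool_pos: [0.6667, 0.1923, 0.0368]
tcp_rot: [[1.0, -0.002, 0.0], [-0.002, -1.0, 0.0], [0.0, -0.0, -1.0]]
ft_force: [0.6, 0.1, -0.6]
gripper_width: 0.0436
finger_force: 0.0
```

Run:
```python
from h import *
s=get_state();print(s['gripper_width'],s['finger_force'])
w=get_image("wrist");d=get_image("side")
o=np.zeros((420,800,3),np.uint8);o[:360,:480]=cv2.resize(w,(480,360));o[:360,480:]=cv2.resize(d[150:300,150:283],(320,360));save(o,"puck")
```

```text
0.043623674338414874 0.0
```

View pics/puck.png

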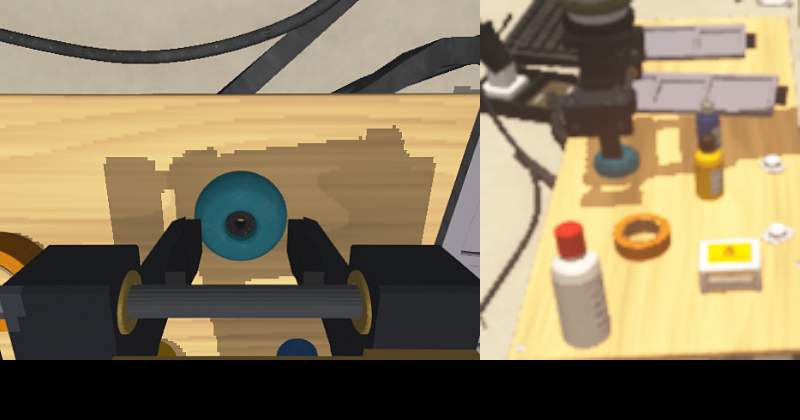

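Wrist crop: the puck sits ahead of the fingers (+x) and was squeezed out. I'll measure its position and check the camera calibration by projecting the fingertip line.

Run:
```python
from meas import *
s=get_state();c=cam("wrist");im=get_image("wrist")
b=big(mask(im,(80,80,40),(100,255,255)),None,3);print(cv2.boundingRect(b))
x,y,w,h=cv2.boundingRect(b);u=(x+w/2,y+h/2)
print("now",plane(c,[u],.04).round(4),"hole px (280,262):",plane(c,[(280,262)],.05),"tcp",s['tool_pos'])
print("tcp proj",project(c,[s['tool_pos']]))
S=cam("side");d=get_image("side");b=big(mask(d,(85,80,40),(105,255,255)),(180,190,230,250),3);x,y,w,h=cv2.boundingRect(b)
print("side",plane(S,[(x+w/2,y+h/2)],.04).round(4))
d=cv2.imread("pics/side0.png")[:,:,::-1];b=big(mask(d,(85,80,40),(105,255,255)),(180,190,230,250),3);x,y,w,h=cv2.boundingRect(b)
print("side before",plane(S,[(x+w/2,y+h/2)],.04).round(4))
# flux/glue/tape/bracket in side0 as check
for n,lo,hi,r,z in [("flux",(18,140,60),(35,255,255),(235,205,260,240),.05),("glue",(105,100,30),(130,255,255),(235,190,256,212),.055),("tape",(5,140,60),(20,255,255),(200,235,235,262),.039)]:
    b=big(mask(d,lo,hi),r,3);x,y,w,h=cv2.boundingRect(b);print(n,(x,y,w,h),plane(S,[(x+w/2,y+h/2)],z).round(4))
```

```text
(227, 200, 108, 104)
now [[0.6687 0.1936 0.04  ]] hole px (280,262): [[0.66823227 0.19393084 0.05      ]] tcp [0.66663448 0.19231961 0.03665293]
tcp proj [[283.66222628 252.91907418]]Traceback (most recent call last):
  File "<stdin>", line 7, in <module>
  File "meas.py", line 8, in big
    return max(cs,key=cv2.contourArea)
ValueError: max() iterable argument is empty
```

The TCP projects onto the puck (284,253) and the puck is at (0.668,0.193), so it is between the fingers. The fingers may simply still be closing.

Emit:
carry_out(series=[{"dx": 0,"dy": 0,"dz": 0,"rx": 0,"ry": 0,"rz": 0,"gripper": 1},{"dx": 0,"dy": 0,"dz": 0,"rx": 0,"ry": 0,"rz": 0,"gripper": 1},{"dx": 0,"dy": 0,"dz": 0,"rx": 0,"ry": 0,"rz": 0,"gripper": 1}])

```text
time: 7.22
tool_pos: [0.6666, 0.1923, 0.0366]
tcp_rot: [[1.0, -0.002, -0.0], [-0.002, -1.0, 0.0], [-0.0, -0.0, -1.0]]
ft_force: [0.3, -0.8, 0.7]
gripper_width: 0.0076
finger_force: 0.0
```

Run:
```python
from meas import *
s=get_state();c=cam("wrist");im=get_image("wrist");d=get_image("side")
b=big(mask(im,(80,80,40),(100,255,255)),None,3);x,y,w,h=cv2.boundingRect(b);print(x,y,w,h,plane(c,[(x+w/2,y+h/2)],.04).round(4))
o=np.zeros((420,800,3),np.uint8);o[:360,:480]=cv2.resize(im,(480,360));o[:360,480:]=cv2.resize(d[150:300,150:283],(320,360));save(o,"puck2")
```

```text
227 200 108 78 [[0.6754 0.1936 0.04  ]]
```

View pics/puck2.png

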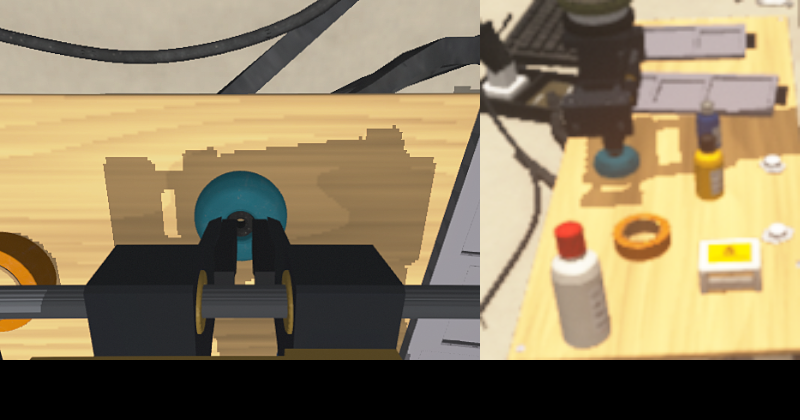

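Run:
```python
from meas import *
s=get_state();c=cam("wrist");im=get_image("wrist");S=cam("side");d=get_image("side");Q=cam("scene");q=get_image("scene")
t=np.array(s['tool_pos']);P=[t,t+[0,0,.01],t+[0,0,.02],t+[0,0,.03]]
print(project(c,P).round(1).tolist(),project(S,P).round(1).tolist(),project(Q,P).round(1).tolist())
def crop(im,x,y,w,h,k,pts):
    o=cv2.resize(im[y:y+h,x:x+w],None,fx=k,fy=k,interpolation=cv2.INTER_CUBIC)
    for p,col in zip(pts,[(255,0,0),(255,255,0),(0,255,0),(255,0,255)]): cv2.circle(o,tuple(int(v) for v in (np.array(p)-[x,y]+.5)*k),3,col,-1)
    return o
a=crop(im,210,180,150,110,2.6,project(c,P));b=crop(d,175,175,70,70,5.5,project(S,P));e=crop(q,295,130,90,90,3,project(Q,P))
o=np.zeros((600,800,3),np.uint8);o[:a.shape[0],:a.shape[1]]=a;o[:b.shape[0],400:400+b.shape[1]]=b;o[300:570,:270]=e;save(o,"tip")
```

```text
[[283.7, 252.9], [283.6, 261.9], [283.5, 272.0], [283.4, 283.3]] [[206.4, 216.6], [206.0, 213.6], [205.7, 210.6], [205.3, 207.5]] [[334.0, 181.5], [334.3, 178.9], [334.7, 176.3], [335.0, 173.6]]
```

View pics/tip.png

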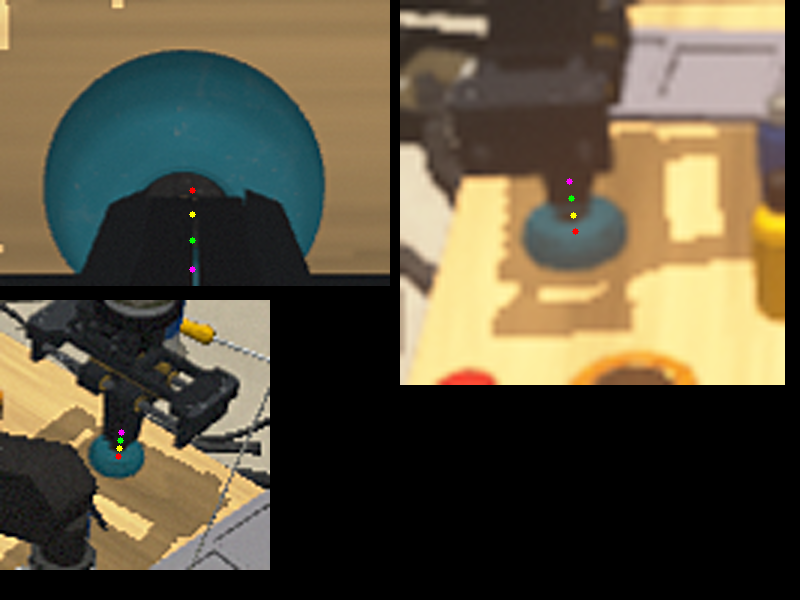

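Scene and side crops both show the closed fingertips ending on top of the puck, about 13 mm above the reported TCP (near the yellow dot, z≈0.05). The fingers really end above the stated point. I'll open, go 10 mm lower and close again.

Emit:
carry_out(series=[{"dx": 0,"dy": 0,"dz": 0,"rx": 0,"ry": 0,"rz": 0,"gripper": -1},{"dx": 0,"dy": 0,"dz": 0,"rx": 0,"ry": 0,"rz": 0,"gripper": -1},{"dx": 0,"dy": 0,"dz": 0,"rx": 0,"ry": 0,"rz": 0,"gripper": -1},{"dx": 0,"dy": 0,"dz": 0,"rx": 0,"ry": 0,"rz": 0,"gripper": -1},{"dx": 0,"dy": 0,"dz": 0,"rx": 0,"ry": 0,"rz": 0,"gripper": -1},{"dx": 0,"dy": 0,"dz": 0,"rx": 0,"ry": 0,"rz": 0,"gripper": -1},{"dx": 0,"dy": 0,"dz": 0,"rx": 0,"ry": 0,"rz": 0,"gripper": -1},{"dx": 0,"dy": 0,"dz": 0,"rx": 0,"ry": 0,"rz": 0,"gripper": -1},{"dx": 0,"dy": 0,"dz": 0,"rx": 0,"ry": 0,"rz": 0,"gripper": -1},{"dx": 0,"dy": 0,"dz": 0,"rx": 0,"ry": 0,"rz": 0,"gripper": -1},{"dx": 0,"dy": 0,"dz": 0,"rx": 0,"ry": 0,"rz": 0,"gripper": -1},{"dx": 0.008,"dy": 0.004,"dz": -0.01,"rx": 0,"ry": 0,"rz": 0,"gripper": -1},{"dx": 0,"dy": 0,"dz": -0.01,"rx": 0,"ry": 0,"rz": 0,"gripper": -1},{"dx": 0,"dy": 0,"dz": -0.01,"rx": 0,"ry": 0,"rz": 0,"gripper": -1},{"dx": 0,"dy": 0,"dz": -0.01,"rx": 0,"ry": 0,"rz": 0,"gripper": -1},{"dx": 0,"dy": 0,"dz": -0.01,"rx": 0,"ry": 0,"rz": 0,"gripper": -1},{"dx": 0,"dy": 0,"dz": 0,"rx": 0,"ry": 0,"rz": 0,"gripper": -1}])

```text
time: 8.88
tool_pos: [0.6679, 0.1931, 0.026]
tcp_rot: [[1.0, -0.002, -0.001], [-0.002, -1.0, -0.0], [-0.001, 0.0, -1.0]]
ft_force: [0.3, -0.5, -0.7]
gripper_width: 0.0884
finger_force: 0.0
```

Emit:
carry_out(series=[{"dx": 0,"dy": 0,"dz": 0,"rx": 0,"ry": 0,"rz": 0,"gripper": 1},{"dx": 0,"dy": 0,"dz": 0,"rx": 0,"ry": 0,"rz": 0,"gripper": 1},{"dx": 0,"dy": 0,"dz": 0,"rx": 0,"ry": 0,"rz": 0,"gripper": 1},{"dx": 0,"dy": 0,"dz": 0,"rx": 0,"ry": 0,"rz": 0,"gripper": 1},{"dx": 0,"dy": 0,"dz": 0,"rx": 0,"ry": 0,"rz": 0,"gripper": 1},{"dx": 0,"dy": 0,"dz": 0,"rx": 0,"ry": 0,"rz": 0,"gripper": 1},{"dx": 0,"dy": 0,"dz": 0,"rx": 0,"ry": 0,"rz": 0,"gripper": 1},{"dx": 0,"dy": 0,"dz": 0,"rx": 0,"ry": 0,"rz": 0,"gripper": 1},{"dx": 0,"dy": 0,"dz": 0,"rx": 0,"ry": 0,"rz": 0,"gripper": 1}])

```text
time: 9.63
tool_pos: [0.6688, 0.1934, 0.0277]
tcp_rot: [[1.0, -0.002, 0.002], [-0.002, -1.0, 0.001], [0.002, -0.001, -1.0]]
ft_force: [-0.5, 1.7, 7.0]
gripper_width: 0.0303
finger_force: 4.3
```

Too high still: the fingers ride on the rounded top. I'll open, go 8 mm lower and retry.

Emit:
carry_out(series=[{"dx": 0,"dy": 0,"dz": 0,"rx": 0,"ry": 0,"rz": 0,"gripper": -1},{"dx": 0,"dy": 0,"dz": 0,"rx": 0,"ry": 0,"rz": 0,"gripper": -1},{"dx": 0,"dy": 0,"dz": 0,"rx": 0,"ry": 0,"rz": 0,"gripper": -1},{"dx": 0,"dy": 0,"dz": 0,"rx": 0,"ry": 0,"rz": 0,"gripper": -1},{"dx": 0,"dy": 0,"dz": 0,"rx": 0,"ry": 0,"rz": 0,"gripper": -1},{"dx": 0,"dy": 0,"dz": 0,"rx": 0,"ry": 0,"rz": 0,"gripper": -1},{"dx": 0,"dy": 0,"dz": 0,"rx": 0,"ry": 0,"rz": 0,"gripper": -1},{"dx": 0,"dy": 0,"dz": 0,"rx": 0,"ry": 0,"rz": 0,"gripper": -1},{"dx": 0,"dy": 0,"dz": 0,"rx": 0,"ry": 0,"rz": 0,"gripper": -1},{"dx": 0,"dy": 0,"dz": -0.01,"rx": 0,"ry": 0,"rz": 0,"gripper": -1},{"dx": 0,"dy": 0,"dz": -0.01,"rx": 0,"ry": 0,"rz": 0,"gripper": -1},{"dx": 0,"dy": 0,"dz": -0.01,"rx": 0,"ry": 0,"rz": 0,"gripper": -1},{"dx": 0,"dy": 0,"dz": -0.01,"rx": 0,"ry": 0,"rz": 0,"gripper": -1},{"dx": 0,"dy": 0,"dz": 0,"rx": 0,"ry": 0,"rz": 0,"gripper": -1}])

```text
time: 10.8
tool_pos: [0.6679, 0.1931, 0.018]
tcp_rot: [[1.0, -0.002, -0.001], [-0.002, -1.0, -0.0], [-0.001, 0.0, -1.0]]
ft_force: [0.4, 0.9, -0.7]
gripper_width: 0.0881
finger_force: 0.0
```

Run:
```python
from meas import *
s=get_state();c=cam("wrist");im=get_image("wrist");print(s['tool_pos'],s['ft_force'],s['gripper_width'])
b=big(mask(im,(80,80,40),(100,255,255)),None,3);x,y,w,h=cv2.boundingRect(b);print(x,y,w,h,plane(c,[(x+w/2,y+h/2)],.04).round(4))
```

```text
[0.66792507 0.19307065 0.01796352] [ 0.37641954  0.90836347 -0.72692016] 0.08810245451247428
225 215 119 115 [[0.6688 0.1926 0.04  ]]
```

Emit:
carry_out(series=[{"dx": 0,"dy": 0,"dz": 0,"rx": 0,"ry": 0,"rz": 0,"gripper": 1},{"dx": 0,"dy": 0,"dz": 0,"rx": 0,"ry": 0,"rz": 0,"gripper": 1},{"dx": 0,"dy": 0,"dz": 0,"rx": 0,"ry": 0,"rz": 0,"gripper": 1},{"dx": 0,"dy": 0,"dz": 0,"rx": 0,"ry": 0,"rz": 0,"gripper": 1},{"dx": 0,"dy": 0,"dz": 0,"rx": 0,"ry": 0,"rz": 0,"gripper": 1},{"dx": 0,"dy": 0,"dz": 0,"rx": 0,"ry": 0,"rz": 0,"gripper": 1},{"dx": 0,"dy": 0,"dz": 0,"rx": 0,"ry": 0,"rz": 0,"gripper": 1}])

```text
time: 11.43
tool_pos: [0.6683, 0.1932, 0.0189]
tcp_rot: [[1.0, -0.002, 0.0], [-0.002, -1.0, 0.0], [0.0, -0.0, -1.0]]
ft_force: [-2.0, -0.3, 3.5]
gripper_width: 0.0466
finger_force: 28.1
```

Gripped, but on the upper slope (46.6 mm). I'll open and go 6 mm lower for a sound grip at the equator.

Emit:
carry_out(series=[{"dx": 0,"dy": 0,"dz": 0,"rx": 0,"ry": 0,"rz": 0,"gripper": -1},{"dx": 0,"dy": 0,"dz": 0,"rx": 0,"ry": 0,"rz": 0,"gripper": -1},{"dx": 0,"dy": 0,"dz": 0,"rx": 0,"ry": 0,"rz": 0,"gripper": -1},{"dx": 0,"dy": 0,"dz": 0,"rx": 0,"ry": 0,"rz": 0,"gripper": -1},{"dx": 0,"dy": 0,"dz": 0,"rx": 0,"ry": 0,"rz": 0,"gripper": -1},{"dx": 0,"dy": 0,"dz": -0.01,"rx": 0,"ry": 0,"rz": 0,"gripper": -1},{"dx": 0,"dy": 0,"dz": -0.01,"rx": 0,"ry": 0,"rz": 0,"gripper": -1},{"dx": 0,"dy": 0,"dz": -0.01,"rx": 0,"ry": 0,"rz": 0,"gripper": -1},{"dx": 0,"dy": 0,"dz": 0,"rx": 0,"ry": 0,"rz": 0,"gripper": -1}])

```text
time: 12.18
tool_pos: [0.6679, 0.1931, 0.0119]
tcp_rot: [[1.0, -0.002, -0.001], [-0.002, -1.0, -0.0], [-0.001, 0.0, -1.0]]
ft_force: [0.3, 0.1, -0.2]
gripper_width: 0.0881
finger_force: 0.0
```

Emit:
carry_out(series=[{"dx": 0,"dy": 0,"dz": 0,"rx": 0,"ry": 0,"rz": 0,"gripper": 1},{"dx": 0,"dy": 0,"dz": 0,"rx": 0,"ry": 0,"rz": 0,"gripper": 1},{"dx": 0,"dy": 0,"dz": 0,"rx": 0,"ry": 0,"rz": 0,"gripper": 1},{"dx": 0,"dy": 0,"dz": 0,"rx": 0,"ry": 0,"rz": 0,"gripper": 1},{"dx": 0,"dy": 0,"dz": 0,"rx": 0,"ry": 0,"rz": 0,"gripper": 1},{"dx": 0,"dy": 0,"dz": 0,"rx": 0,"ry": 0,"rz": 0,"gripper": 1},{"dx": 0,"dy": 0,"dz": 0,"rx": 0,"ry": 0,"rz": 0,"gripper": 1}])

```text
time: 12.77
tool_pos: [0.6683, 0.1932, 0.0127]
tcp_rot: [[1.0, -0.002, 0.0], [-0.002, -1.0, 0.0], [0.0, -0.0, -1.0]]
ft_force: [0.0, -1.1, -0.6]
gripper_width: 0.0495
finger_force: 30.0
```

Emit:
carry_out(series=[{"dx": 0,"dy": 0,"dz": 0.05,"rx": 0,"ry": 0,"rz": 0,"gripper": 1},{"dx": 0,"dy": 0,"dz": 0.1,"rx": 0,"ry": 0,"rz": 0,"gripper": 1},{"dx": 0,"dy": 0,"dz": 0.15,"rx": 0,"ry": 0,"rz": 0,"gripper": 1},{"dx": 0,"dy": 0,"dz": 0.15,"rx": 0,"ry": 0,"rz": 0,"gripper": 1},{"dx": 0,"dy": 0,"dz": 0.05,"rx": 0,"ry": 0,"rz": 0,"gripper": 1},{"dx": 0,"dy": 0,"dz": 0,"rx": 0,"ry": 0,"rz": 0,"gripper": 1},{"dx": -0.08,"dy": -0.085,"dz": 0,"rx": 0,"ry": 0,"rz": 0,"gripper": 1},{"dx": -0.08,"dy": -0.085,"dz": 0,"rx": 0,"ry": 0,"rz": 0,"gripper": 1},{"dx": -0.08,"dy": -0.085,"dz": 0,"rx": 0,"ry": 0,"rz": 0,"gripper": 1},{"dx": -0.08,"dy": -0.085,"dz": 0,"rx": 0,"ry": 0,"rz": 0,"gripper": 1},{"dx": -0.08,"dy": -0.085,"dz": 0,"rx": 0,"ry": 0,"rz": 0,"gripper": 1},{"dx": -0.08,"dy": -0.085,"dz": 0,"rx": 0,"ry": 0,"rz": 0,"gripper": 1},{"dx": -0.08,"dy": -0.085,"dz": 0,"rx": 0,"ry": 0,"rz": 0,"gripper": 1},{"dx": -0.08,"dy": -0.085,"dz": 0,"rx": 0,"ry": 0,"rz": 0,"gripper": 1},{"dx": -0.076,"dy": -0.084,"dz": 0,"rx": 0,"ry": 0,"rz": 0,"gripper": 1},{"dx": 0,"dy": 0,"dz": 0,"rx": 0,"ry": 0,"rz": 0,"gripper": 1},{"dx": 0,"dy": 0,"dz": 0,"rx": 0,"ry": 0,"rz": 0,"gripper": 1}])

```text
time: 14.18
tool_pos: [0.5241, 0.04, 0.1114]
tcp_rot: [[1.0, -0.004, -0.002], [-0.004, -1.0, 0.0], [-0.002, -0.0, -1.0]]
ft_force: [0.3, 0.7, -1.7]
gripper_width: 0.0492
finger_force: 30.0
```

Emit:
carry_out(series=[{"dx": 0.004,"dy": 0,"dz": -0.12,"rx": 0,"ry": 0,"rz": 0,"gripper": 1},{"dx": 0,"dy": 0,"dz": -0.12,"rx": 0,"ry": 0,"rz": 0,"gripper": 1},{"dx": 0,"dy": 0,"dz": -0.12,"rx": 0,"ry": 0,"rz": 0,"gripper": 1},{"dx": 0,"dy": 0,"dz": -0.06,"rx": 0,"ry": 0,"rz": 0,"gripper": 1},{"dx": 0,"dy": 0,"dz": -0.03,"rx": 0,"ry": 0,"rz": 0,"gripper": 1},{"dx": 0,"dy": 0,"dz": -0.01,"rx": 0,"ry": 0,"rz": 0,"gripper": 1},{"dx": 0,"dy": 0,"dz": 0,"rx": 0,"ry": 0,"rz": 0,"gripper": 1},{"dx": 0,"dy": 0,"dz": 0,"rx": 0,"ry": 0,"rz": 0,"gripper": 1}])

```text
time: 14.85
tool_pos: [0.5264, 0.0405, 0.0212]
tcp_rot: [[1.0, -0.002, 0.001], [-0.002, -1.0, -0.0], [0.001, 0.0, -1.0]]
ft_force: [0.7, -0.7, -1.8]
gripper_width: 0.0495
finger_force: 30.0
```

Emit:
carry_out(series=[{"dx": 0,"dy": 0,"dz": -0.01,"rx": 0,"ry": 0,"rz": 0,"gripper": 1},{"dx": 0,"dy": 0,"dz": -0.01,"rx": 0,"ry": 0,"rz": 0,"gripper": 1},{"dx": 0,"dy": 0,"dz": 0,"rx": 0,"ry": 0,"rz": 0,"gripper": 1}])

```text
time: 15.1
tool_pos: [0.5259, 0.0403, 0.0166]
tcp_rot: [[1.0, -0.002, 0.0], [-0.002, -1.0, -0.0], [0.0, 0.0, -1.0]]
ft_force: [-0.5, -0.2, -2.1]
gripper_width: 0.0495
finger_force: 30.0
```

Emit:
carry_out(series=[{"dx": 0,"dy": 0,"dz": -0.005,"rx": 0,"ry": 0,"rz": 0,"gripper": 1},{"dx": 0,"dy": 0,"dz": 0,"rx": 0,"ry": 0,"rz": 0,"gripper": 1}])

```text
time: 15.27
tool_pos: [0.5259, 0.0403, 0.0157]
tcp_rot: [[1.0, -0.002, 0.0], [-0.002, -1.0, -0.0], [0.0, 0.0, -1.0]]
ft_force: [0.3, -0.5, -2.1]
gripper_width: 0.0493
finger_force: 30.0
```

Emit:
carry_out(series=[{"dx": 0,"dy": 0,"dz": -0.005,"rx": 0,"ry": 0,"rz": 0,"gripper": 1},{"dx": 0,"dy": 0,"dz": 0,"rx": 0,"ry": 0,"rz": 0,"gripper": 1}])

```text
time: 15.43
tool_pos: [0.526, 0.0403, 0.0155]
tcp_rot: [[1.0, -0.002, 0.0], [-0.002, -1.0, -0.0], [0.0, 0.0, -1.0]]
ft_force: [-3.2, -0.4, 8.9]
gripper_width: 0.0495
finger_force: 30.0
```

Emit:
carry_out(series=[{"dx": 0,"dy": 0,"dz": -0.005,"rx": 0,"ry": 0,"rz": 0,"gripper": 1},{"dx": 0,"dy": 0,"dz": 0,"rx": 0,"ry": 0,"rz": 0,"gripper": 1}])

```text
time: 15.6
tool_pos: [0.526, 0.0403, 0.0154]
tcp_rot: [[1.0, -0.002, 0.001], [-0.002, -1.0, -0.0], [0.001, 0.0, -1.0]]
ft_force: [-7.9, 0.6, 18.9]
gripper_width: 0.0495
finger_force: 30.0
```

Contact came at TCP z 0.0155, exactly as expected for the recess floor. Now release, rise, and move towards the flux bottle.

Emit:
carry_out(series=[{"dx": 0,"dy": 0,"dz": 0.005,"rx": 0,"ry": 0,"rz": 0,"gripper": -1},{"dx": 0,"dy": 0,"dz": 0,"rx": 0,"ry": 0,"rz": 0,"gripper": -1},{"dx": 0,"dy": 0,"dz": 0,"rx": 0,"ry": 0,"rz": 0,"gripper": -1},{"dx": 0,"dy": 0,"dz": 0,"rx": 0,"ry": 0,"rz": 0,"gripper": -1},{"dx": 0,"dy": 0,"dz": 0,"rx": 0,"ry": 0,"rz": 0,"gripper": -1},{"dx": 0,"dy": 0,"dz": 0,"rx": 0,"ry": 0,"rz": 0,"gripper": -1},{"dx": 0,"dy": 0,"dz": 0.05,"rx": 0,"ry": 0,"rz": 0,"gripper": -1},{"dx": 0,"dy": 0,"dz": 0.15,"rx": 0,"ry": 0,"rz": 0,"gripper": -1},{"dx": 0,"dy": 0,"dz": 0.15,"rx": 0,"ry": 0,"rz": 0,"gripper": -1},{"dx": 0,"dy": 0,"dz": 0.15,"rx": 0,"ry": 0,"rz": 0,"gripper": -1},{"dx": 0,"dy": 0,"dz": 0,"rx": 0,"ry": 0,"rz": 0,"gripper": -1},{"dx": 0.02,"dy": 0.15,"dz": 0.05,"rx": 0,"ry": 0,"rz": 0,"gripper": -1},{"dx": 0.02,"dy": 0.15,"dz": 0.05,"rx": 0,"ry": 0,"rz": 0,"gripper": -1},{"dx": 0.02,"dy": 0.15,"dz": 0,"rx": 0,"ry": 0,"rz": 0,"gripper": -1},{"dx": 0.02,"dy": 0.15,"dz": 0,"rx": 0,"ry": 0,"rz": 0,"gripper": -1},{"dx": 0.02,"dy": 0.15,"dz": 0,"rx": 0,"ry": 0,"rz": 0,"gripper": -1},{"dx": 0.02,"dy": 0.15,"dz": 0,"rx": 0,"ry": 0,"rz": 0,"gripper": -1},{"dx": 0.037,"dy": 0.17,"dz": 0,"rx": 0,"ry": 0,"rz": 0,"gripper": -1},{"dx": 0,"dy": 0,"dz": 0,"rx": 0,"ry": 0,"rz": 0,"gripper": -1},{"dx": 0,"dy": 0,"dz": 0,"rx": 0,"ry": 0,"rz": 0,"gripper": -1}])

```text
time: 17.27
tool_pos: [0.5567, 0.2556, 0.1339]
tcp_rot: [[1.0, 0.0, -0.001], [0.0, -1.0, -0.0], [-0.001, 0.0, -1.0]]
ft_force: [0.3, 0.1, -0.2]
gripper_width: 0.0884
finger_force: 0.0
```

Run:
```python
from meas import *
s=get_state();c=cam("wrist");im=get_image("wrist");save(im,"flux1")
m=mask(im,(20,150,60),(35,255,255));cs=cv2.findContours(m,cv2.RETR_EXTERNAL,cv2.CHAIN_APPROX_NONE)[0]
for k in cs:
    if cv2.contourArea(k)>150:
        x,y,w,h=cv2.boundingRect(k);print("yellow",x,y,w,h,plane(c,[(x+w/2,y+h/2)],.08).round(4))
m=mask(im,(80,80,40),(100,255,255));b=big(m,None,3);x,y,w,h=cv2.boundingRect(b);print("puck",x,y,w,h,plane(c,[(x+w/2,y+h/2)],.043).round(4))
print(s['tool_pos'])
```

```text
yellow 250 416 223 4 [[0.396  0.1972 0.08  ]]
yellow 519 408 41 12 [[0.401  0.0648 0.08  ]]
yellow 503 316 45 75 [[0.4547 0.085  0.08  ]]
yellow 23 316 47 75 [[0.4546 0.4236 0.08  ]]
yellow 42 211 54 57 [[0.5415 0.3931 0.08  ]]
yellow 261 174 50 59 [[0.5656 0.2543 0.08  ]]
puck 531 208 29 65 [[0.5253 0.0608 0.043 ]]
[0.55671668 0.25555311 0.1339179 ]
```

View pics/flux1.png

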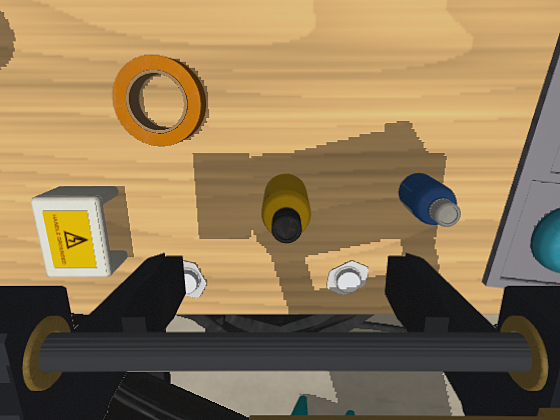

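The close view shows flux body at (286,205), cap (286,226), glue (428,200), tape ring (160,100), bracket (74,235), and the puck in its recess at right. Base edges will give bottle centres.

Run:
```python
from meas import *
c=cam("wrist");im=cv2.imread("pics/flux1.png")[:,:,::-1]
print("flux base edge",plane(c,[(286,174)],.032),"capc",plane(c,[(286,227)],.104),"shoulder",plane(c,[(286,205)],.08))
print("glue base edge",plane(c,[(413,174)],.032),"capc",plane(c,[(447,213)],.089))
b=big(mask(im,(8,140,60),(18,255,255)),(100,40,220,160),3);(x,y),r=cv2.minEnclosingCircle(b);print("tape",x,y,r,plane(c,[(x,y)],.045).round(4))
b=big(mask(im,(20,150,60),(35,255,255)),(30,190,115,285),3);P=plane(c,cv2.boxPoints(cv2.minAreaRect(b)),.064)[:,:2];print("label",P.mean(0).round(4),(P-np.roll(P,-1,0)).round(4).tolist())
```

```text
flux base edge [[0.57373799 0.25293224 0.032     ]] capc [[0.55904718 0.25313503 0.104     ]] shoulder [[0.5646422  0.25306666 0.08      ]]
glue base edge [[0.57352315 0.15908236 0.032     ]] capc [[0.56222589 0.15629752 0.089     ]]
tape 159.37242126464844 98.1543197631836 48.654911041259766 [[0.628  0.3367 0.045 ]]
label [0.5353 0.4019] [[-0.005, 0.0297], [0.0457, -0.0001], [0.0055, -0.0313], [-0.0462, 0.0018]]
```

Emit:
carry_out(series=[{"dx": 0.006,"dy": -0.007,"dz": -0.1,"rx": 0,"ry": 0,"rz": 0,"gripper": -1},{"dx": 0,"dy": 0,"dz": -0.15,"rx": 0,"ry": 0,"rz": 0,"gripper": -1},{"dx": 0,"dy": 0,"dz": -0.1,"rx": 0,"ry": 0,"rz": 0,"gripper": -1},{"dx": 0,"dy": 0,"dz": -0.06,"rx": 0,"ry": 0,"rz": 0,"gripper": -1},{"dx": 0,"dy": 0,"dz": -0.03,"rx": 0,"ry": 0,"rz": 0,"gripper": -1},{"dx": 0,"dy": 0,"dz": -0.01,"rx": 0,"ry": 0,"rz": 0,"gripper": -1},{"dx": 0,"dy": 0,"dz": 0,"rx": 0,"ry": 0,"rz": 0,"gripper": -1}])

```text
time: 17.9
tool_pos: [0.5589, 0.2526, 0.0453]
tcp_rot: [[1.0, -0.003, 0.001], [-0.003, -1.0, 0.0], [0.001, -0.0, -1.0]]
ft_force: [0.6, 0.6, 0.3]
gripper_width: 0.0884
finger_force: 0.0
```

Emit:
carry_out(series=[{"dx": 0,"dy": 0,"dz": -0.01,"rx": 0,"ry": 0,"rz": 0,"gripper": -1},{"dx": 0,"dy": 0,"dz": -0.01,"rx": 0,"ry": 0,"rz": 0,"gripper": -1},{"dx": 0,"dy": 0,"dz": 0,"rx": 0,"ry": 0,"rz": 0,"gripper": -1}])

```text
time: 18.15
tool_pos: [0.5586, 0.253, 0.0409]
tcp_rot: [[1.0, -0.002, 0.001], [-0.002, -1.0, 0.0], [0.001, -0.0, -1.0]]
ft_force: [-0.1, 1.0, 0.1]
gripper_width: 0.0881
finger_force: 0.0
```

Emit:
carry_out(series=[{"dx": 0,"dy": 0,"dz": -0.01,"rx": 0,"ry": 0,"rz": 0,"gripper": -1},{"dx": 0,"dy": 0,"dz": -0.01,"rx": 0,"ry": 0,"rz": 0,"gripper": -1},{"dx": 0,"dy": 0,"dz": 0,"rx": 0,"ry": 0,"rz": 0,"gripper": -1}])

```text
time: 18.4
tool_pos: [0.5582, 0.2529, 0.0363]
tcp_rot: [[1.0, -0.002, -0.001], [-0.002, -1.0, -0.0], [-0.001, 0.0, -1.0]]
ft_force: [-0.3, 0.3, -0.6]
gripper_width: 0.0883
finger_force: 0.0
```

Emit:
carry_out(series=[{"dx": 0,"dy": 0,"dz": -0.01,"rx": 0,"ry": 0,"rz": 0,"gripper": -1},{"dx": 0,"dy": 0,"dz": 0,"rx": 0,"ry": 0,"rz": 0,"gripper": -1}])

```text
time: 18.57
tool_pos: [0.5583, 0.2529, 0.0343]
tcp_rot: [[1.0, -0.002, -0.0], [-0.002, -1.0, -0.0], [-0.0, 0.0, -1.0]]
ft_force: [0.8, 0.4, -0.7]
gripper_width: 0.0882
finger_force: 0.0
```

Emit:
carry_out(series=[{"dx": 0,"dy": 0,"dz": -0.01,"rx": 0,"ry": 0,"rz": 0,"gripper": -1},{"dx": 0,"dy": 0,"dz": 0,"rx": 0,"ry": 0,"rz": 0,"gripper": -1}])

```text
time: 18.73
tool_pos: [0.5583, 0.2529, 0.0323]
tcp_rot: [[1.0, -0.002, -0.0], [-0.002, -1.0, -0.0], [-0.0, 0.0, -1.0]]
ft_force: [-0.6, -0.1, 0.9]
gripper_width: 0.0882
finger_force: 0.0
```

Emit:
carry_out(series=[{"dx": 0,"dy": 0,"dz": -0.01,"rx": 0,"ry": 0,"rz": 0,"gripper": -1},{"dx": 0,"dy": 0,"dz": 0,"rx": 0,"ry": 0,"rz": 0,"gripper": -1}])

```text
time: 18.9
tool_pos: [0.5583, 0.2529, 0.0303]
tcp_rot: [[1.0, -0.002, -0.0], [-0.002, -1.0, -0.0], [-0.0, 0.0, -1.0]]
ft_force: [-1.7, 0.2, 1.5]
gripper_width: 0.088
finger_force: 0.0
```

Emit:
carry_out(series=[{"dx": 0,"dy": 0,"dz": 0,"rx": 0,"ry": 0,"rz": 0,"gripper": 1},{"dx": 0,"dy": 0,"dz": 0,"rx": 0,"ry": 0,"rz": 0,"gripper": 1},{"dx": 0,"dy": 0,"dz": 0,"rx": 0,"ry": 0,"rz": 0,"gripper": 1},{"dx": 0,"dy": 0,"dz": 0,"rx": 0,"ry": 0,"rz": 0,"gripper": 1},{"dx": 0,"dy": 0,"dz": 0,"rx": 0,"ry": 0,"rz": 0,"gripper": 1},{"dx": 0,"dy": 0,"dz": 0,"rx": 0,"ry": 0,"rz": 0,"gripper": 1},{"dx": 0,"dy": 0,"dz": 0,"rx": 0,"ry": 0,"rz": 0,"gripper": 1},{"dx": 0,"dy": 0,"dz": 0,"rx": 0,"ry": 0,"rz": 0,"gripper": 1},{"dx": 0,"dy": 0,"dz": 0,"rx": 0,"ry": 0,"rz": 0,"gripper": 1},{"dx": 0,"dy": 0,"dz": 0,"rx": 0,"ry": 0,"rz": 0,"gripper": 1}])

```text
time: 19.73
tool_pos: [0.5584, 0.2529, 0.0306]
tcp_rot: [[1.0, -0.002, 0.0], [-0.002, -1.0, 0.0], [0.0, -0.0, -1.0]]
ft_force: [-0.3, 0.6, -0.2]
gripper_width: 0.0308
finger_force: 30.0
```

Emit:
carry_out(series=[{"dx": 0,"dy": 0,"dz": 0.05,"rx": 0,"ry": 0,"rz": 0,"gripper": 1},{"dx": 0,"dy": 0,"dz": 0.1,"rx": 0,"ry": 0,"rz": 0,"gripper": 1},{"dx": 0,"dy": 0,"dz": 0.15,"rx": 0,"ry": 0,"rz": 0,"gripper": 1},{"dx": 0,"dy": 0,"dz": 0.1,"rx": 0,"ry": 0,"rz": 0,"gripper": 1},{"dx": 0,"dy": 0,"dz": 0.05,"rx": 0,"ry": 0,"rz": 0,"gripper": 1},{"dx": 0.012,"dy": -0.06,"dz": 0,"rx": 0,"ry": 0,"rz": 0,"gripper": 1},{"dx": 0.025,"dy": -0.13,"dz": 0,"rx": 0,"ry": 0,"rz": 0,"gripper": 1},{"dx": 0.025,"dy": -0.13,"dz": 0,"rx": 0,"ry": 0,"rz": 0,"gripper": 1},{"dx": 0.025,"dy": -0.13,"dz": 0,"rx": 0,"ry": 0,"rz": 0,"gripper": 1},{"dx": 0.025,"dy": -0.13,"dz": 0,"rx": 0,"ry": 0,"rz": 0,"gripper": 1},{"dx": 0.025,"dy": -0.13,"dz": 0,"rx": 0,"ry": 0,"rz": 0,"gripper": 1},{"dx": 0.025,"dy": -0.13,"dz": 0,"rx": 0,"ry": 0,"rz": 0,"gripper": 1},{"dx": 0.025,"dy": -0.13,"dz": 0,"rx": 0,"ry": 0,"rz": 0,"gripper": 1},{"dx": 0.025,"dy": -0.1,"dz": 0,"rx": 0,"ry": 0,"rz": 0,"gripper": 1},{"dx": 0.003,"dy": -0.036,"dz": 0,"rx": 0,"ry": 0,"rz": 0,"gripper": 1},{"dx": 0,"dy": 0,"dz": 0,"rx": 0,"ry": 0,"rz": 0,"gripper": 1},{"dx": 0,"dy": 0,"dz": 0,"rx": 0,"ry": 0,"rz": 0,"gripper": 1}])

```text
time: 21.15
tool_pos: [0.6008, 0.032, 0.1198]
tcp_rot: [[1.0, -0.002, -0.001], [-0.002, -1.0, 0.0], [-0.001, -0.0, -1.0]]
ft_force: [0.9, 0.8, -2.0]
gripper_width: 0.0309
finger_force: 30.0
```

Emit:
carry_out(series=[{"dx": 0,"dy": 0,"dz": -0.06,"rx": 0,"ry": 0,"rz": 0,"gripper": 1},{"dx": 0,"dy": 0,"dz": -0.1,"rx": 0,"ry": 0,"rz": 0,"gripper": 1},{"dx": 0,"dy": 0,"dz": -0.1,"rx": 0,"ry": 0,"rz": 0,"gripper": 1},{"dx": 0,"dy": 0,"dz": -0.08,"rx": 0,"ry": 0,"rz": 0,"gripper": 1},{"dx": 0,"dy": 0,"dz": -0.04,"rx": 0,"ry": 0,"rz": 0,"gripper": 1},{"dx": 0,"dy": 0,"dz": -0.03,"rx": 0,"ry": 0,"rz": 0,"gripper": 1},{"dx": 0,"dy": 0,"dz": 0,"rx": 0,"ry": 0,"rz": 0,"gripper": 1},{"dx": 0,"dy": 0,"dz": 0,"rx": 0,"ry": 0,"rz": 0,"gripper": 1}])

```text
time: 21.82
tool_pos: [0.6017, 0.0321, 0.0392]
tcp_rot: [[1.0, -0.002, 0.001], [-0.002, -1.0, -0.0], [0.001, 0.0, -1.0]]
ft_force: [0.6, 0.1, -1.1]
gripper_width: 0.0309
finger_force: 30.0
```

Emit:
carry_out(series=[{"dx": 0,"dy": 0,"dz": -0.011,"rx": 0,"ry": 0,"rz": 0,"gripper": 1},{"dx": 0,"dy": 0,"dz": -0.01,"rx": 0,"ry": 0,"rz": 0,"gripper": 1},{"dx": 0,"dy": 0,"dz": 0,"rx": 0,"ry": 0,"rz": 0,"gripper": 1}])

```text
time: 22.07
tool_pos: [0.6015, 0.0317, 0.0345]
tcp_rot: [[1.0, -0.002, 0.0], [-0.002, -1.0, 0.0], [0.0, -0.0, -1.0]]
ft_force: [0.9, -0.6, -0.8]
gripper_width: 0.031
finger_force: 30.0
```

Emit:
carry_out(series=[{"dx": 0,"dy": 0,"dz": -0.005,"rx": 0,"ry": 0,"rz": 0,"gripper": 1},{"dx": 0,"dy": 0,"dz": 0,"rx": 0,"ry": 0,"rz": 0,"gripper": 1}])

```text
time: 22.23
tool_pos: [0.6016, 0.0317, 0.0336]
tcp_rot: [[1.0, -0.002, 0.001], [-0.002, -1.0, -0.0], [0.001, 0.0, -1.0]]
ft_force: [0.6, -0.1, -0.6]
gripper_width: 0.0305
finger_force: 30.0
```

Emit:
carry_out(series=[{"dx": 0,"dy": 0,"dz": -0.003,"rx": 0,"ry": 0,"rz": 0,"gripper": 1},{"dx": 0,"dy": 0,"dz": 0,"rx": 0,"ry": 0,"rz": 0,"gripper": 1}])

```text
time: 22.4
tool_pos: [0.6017, 0.0317, 0.0336]
tcp_rot: [[1.0, -0.002, 0.001], [-0.002, -1.0, -0.0], [0.001, 0.0, -1.0]]
ft_force: [-0.5, 0.9, 4.8]
gripper_width: 0.0317
finger_force: 30.0
```

Emit:
carry_out(series=[{"dx": 0,"dy": 0,"dz": 0,"rx": 0,"ry": 0,"rz": 0,"gripper": -1},{"dx": 0,"dy": 0,"dz": 0,"rx": 0,"ry": 0,"rz": 0,"gripper": -1},{"dx": 0,"dy": 0,"dz": 0,"rx": 0,"ry": 0,"rz": 0,"gripper": -1},{"dx": 0,"dy": 0,"dz": 0,"rx": 0,"ry": 0,"rz": 0,"gripper": -1},{"dx": 0,"dy": 0,"dz": 0,"rx": 0,"ry": 0,"rz": 0,"gripper": -1},{"dx": 0,"dy": 0,"dz": 0,"rx": 0,"ry": 0,"rz": 0,"gripper": -1},{"dx": 0,"dy": 0,"dz": 0,"rx": 0,"ry": 0,"rz": 0,"gripper": -1},{"dx": 0,"dy": 0,"dz": 0,"rx": 0,"ry": 0,"rz": 0,"gripper": -1},{"dx": 0,"dy": 0,"dz": 0.05,"rx": 0,"ry": 0,"rz": 0,"gripper": -1},{"dx": 0,"dy": 0,"dz": 0.12,"rx": 0,"ry": 0,"rz": 0,"gripper": -1},{"dx": 0,"dy": 0,"dz": 0.15,"rx": 0,"ry": 0,"rz": 0,"gripper": -1},{"dx": 0,"dy": 0,"dz": 0.13,"rx": 0,"ry": 0,"rz": 0,"gripper": -1},{"dx": 0,"dy": 0,"dz": 0.05,"rx": 0,"ry": 0,"rz": 0,"gripper": -1}])

```text
time: 23.48
tool_pos: [0.6029, 0.0316, 0.1374]
tcp_rot: [[1.0, -0.002, 0.006], [-0.002, -1.0, -0.001], [0.006, 0.001, -1.0]]
ft_force: [0.3, 0.2, 0.4]
gripper_width: 0.088
finger_force: 0.0
```

Emit:
carry_out(series=[{"dx": -0.028,"dy": 0.154,"dz": 0,"rx": 0,"ry": 0,"rz": -0.1,"gripper": -1},{"dx": -0.028,"dy": 0.154,"dz": 0,"rx": 0,"ry": 0,"rz": -0.1,"gripper": -1},{"dx": -0.028,"dy": 0.154,"dz": 0,"rx": 0,"ry": 0,"rz": 0,"gripper": -1},{"dx": -0.028,"dy": 0.154,"dz": 0,"rx": 0,"ry": 0,"rz": 0,"gripper": -1},{"dx": -0.028,"dy": 0.154,"dz": 0,"rx": 0,"ry": 0,"rz": 0,"gripper": -1},{"dx": -0.028,"dy": 0.154,"dz": 0,"rx": 0,"ry": 0,"rz": 0,"gripper": -1},{"dx": -0.028,"dy": 0.154,"dz": 0,"rx": 0,"ry": 0,"rz": 0,"gripper": -1},{"dx": -0.028,"dy": 0.154,"dz": 0,"rx": 0,"ry": 0,"rz": 0,"gripper": -1},{"dx": -0.028,"dy": 0.154,"dz": 0,"rx": 0,"ry": 0,"rz": 0,"gripper": -1},{"dx": -0.028,"dy": 0.154,"dz": 0,"rx": 0,"ry": 0,"rz": 0,"gripper": -1},{"dx": -0.028,"dy": 0.154,"dz": 0,"rx": 0,"ry": 0,"rz": 0,"gripper": -1},{"dx": -0.024,"dy": 0.154,"dz": 0,"rx": 0,"ry": 0,"rz": 0,"gripper": -1},{"dx": 0,"dy": 0,"dz": 0,"rx": 0,"ry": 0,"rz": 0,"gripper": -1},{"dx": 0,"dy": 0,"dz": 0,"rx": 0,"ry": 0,"rz": 0,"gripper": -1}])

```text
time: 24.65
tool_pos: [0.5342, 0.4024, 0.1321]
tcp_rot: [[1.0, -0.017, -0.001], [-0.017, -1.0, -0.001], [-0.001, 0.001, -1.0]]
ft_force: [-0.0, -0.6, 0.5]
gripper_width: 0.0885
finger_force: 0.0
```

Run:
```python
from meas import *
s=get_state();c=cam("wrist");im=get_image("wrist");save(im,"br1");print(s['tool_pos'])
b=big(mask(im,(0,0,150),(180,60,255)),(200,120,370,285),7);ap=cv2.approxPolyDP(b,6,True)[:,0]
print(cv2.boundingRect(b),np.c_[ap,plane(c,ap,.064)[:,:2].round(4)].tolist())
b=big(mask(im,(20,150,60),(35,255,255)),(200,120,370,285),3);P=plane(c,cv2.boxPoints(cv2.minAreaRect(b)),.064)[:,:2];print("label",P.mean(0).round(4),(P-np.roll(P,-1,0)).round(4).tolist())
```

```text
[0.5342148  0.40237406 0.13213274]
(248, 165, 67, 82) [[251.0, 166.0, 0.5643, 0.423], [257.0, 235.0, 0.5166, 0.4211], [259.0, 179.0, 0.5557, 0.4182], [305.0, 177.0, 0.5565, 0.3883], [307.0, 237.0, 0.5146, 0.387], [264.0, 239.0, 0.5136, 0.4164], [266.0, 246.0, 0.5084, 0.4152], [314.0, 245.0, 0.5086, 0.3822], [314.0, 169.0, 0.5616, 0.3825]]
label [0.5349 0.4029] [[-0.0002, 0.0292], [0.0417, 0.0009], [0.0002, -0.0308], [-0.0417, 0.0006]]
```

Emit:
carry_out(series=[{"dx": 0.002,"dy": 0,"dz": -0.08,"rx": 0,"ry": 0,"rz": 0.1,"gripper": -1},{"dx": 0,"dy": 0,"dz": -0.14,"rx": 0,"ry": 0,"rz": 0,"gripper": -1},{"dx": 0,"dy": 0,"dz": -0.14,"rx": 0,"ry": 0,"rz": 0,"gripper": -1},{"dx": 0,"dy": 0,"dz": -0.12,"rx": 0,"ry": 0,"rz": 0,"gripper": -1},{"dx": 0,"dy": 0,"dz": -0.06,"rx": 0,"ry": 0,"rz": 0,"gripper": -1},{"dx": 0,"dy": 0,"dz": -0.03,"rx": 0,"ry": 0,"rz": 0,"gripper": -1},{"dx": 0,"dy": 0,"dz": 0,"rx": 0,"ry": 0,"rz": 0,"gripper": -1},{"dx": 0,"dy": 0,"dz": 0,"rx": 0,"ry": 0,"rz": 0,"gripper": 1},{"dx": 0,"dy": 0,"dz": 0,"rx": 0,"ry": 0,"rz": 0,"gripper": 1},{"dx": 0,"dy": 0,"dz": 0,"rx": 0,"ry": 0,"rz": 0,"gripper": 1},{"dx": 0,"dy": 0,"dz": 0,"rx": 0,"ry": 0,"rz": 0,"gripper": 1},{"dx": 0,"dy": 0,"dz": 0,"rx": 0,"ry": 0,"rz": 0,"gripper": 1},{"dx": 0,"dy": 0,"dz": 0,"rx": 0,"ry": 0,"rz": 0,"gripper": 1},{"dx": 0,"dy": 0,"dz": 0,"rx": 0,"ry": 0,"rz": 0,"gripper": 1},{"dx": 0,"dy": 0,"dz": 0,"rx": 0,"ry": 0,"rz": 0,"gripper": 1}])

```text
time: 25.95
tool_pos: [0.5355, 0.4014, 0.019]
tcp_rot: [[1.0, -0.011, 0.0], [-0.011, -1.0, 0.0], [0.0, -0.0, -1.0]]
ft_force: [0.0, -0.5, 1.1]
gripper_width: 0.045
finger_force: 30.0
```

Emit:
carry_out(series=[{"dx": 0,"dy": 0,"dz": 0.05,"rx": 0,"ry": 0,"rz": 0,"gripper": 1},{"dx": 0,"dy": 0,"dz": 0.1,"rx": 0,"ry": 0,"rz": 0,"gripper": 1},{"dx": 0,"dy": 0,"dz": 0.15,"rx": 0,"ry": 0,"rz": 0,"gripper": 1},{"dx": 0,"dy": 0,"dz": 0.1,"rx": 0,"ry": 0,"rz": 0,"gripper": 1},{"dx": 0.03,"dy": -0.08,"dz": 0.03,"rx": 0,"ry": 0,"rz": -0.1,"gripper": 1},{"dx": 0.058,"dy": -0.152,"dz": 0,"rx": 0,"ry": 0,"rz": -0.1,"gripper": 1},{"dx": 0.058,"dy": -0.152,"dz": 0,"rx": 0,"ry": 0,"rz": -0.1,"gripper": 1},{"dx": 0.058,"dy": -0.152,"dz": 0,"rx": 0,"ry": 0,"rz": -0.1,"gripper": 1},{"dx": 0.058,"dy": -0.152,"dz": 0,"rx": 0,"ry": 0,"rz": -0.1,"gripper": 1},{"dx": 0.058,"dy": -0.152,"dz": 0,"rx": 0,"ry": 0,"rz": -0.1,"gripper": 1},{"dx": 0.058,"dy": -0.152,"dz": 0,"rx": 0,"ry": 0,"rz": -0.1,"gripper": 1},{"dx": 0.058,"dy": -0.152,"dz": 0,"rx": 0,"ry": 0,"rz": -0.1,"gripper": 1},{"dx": 0.058,"dy": -0.152,"dz": 0,"rx": 0,"ry": 0,"rz": -0.1,"gripper": 1},{"dx": 0.058,"dy": -0.152,"dz": 0,"rx": 0,"ry": 0,"rz": -0.1,"gripper": 1},{"dx": 0.058,"dy": -0.152,"dz": 0,"rx": 0,"ry": 0,"rz": -0.1,"gripper": 1},{"dx": 0.058,"dy": -0.152,"dz": 0,"rx": 0,"ry": 0,"rz": -0.1,"gripper": 1},{"dx": 0.058,"dy": -0.152,"dz": 0,"rx": 0,"ry": 0,"rz": -0.04,"gripper": 1},{"dx": 0,"dy": 0,"dz": 0,"rx": 0,"ry": 0,"rz": 0,"gripper": 1},{"dx": 0,"dy": 0,"dz": 0,"rx": 0,"ry": 0,"rz": 0,"gripper": 1}])

```text
time: 27.53
tool_pos: [0.6808, 0.019, 0.1051]
tcp_rot: [[0.993, -0.121, 0.0], [-0.121, -0.993, 0.0], [0.0, -0.0, -1.0]]
ft_force: [-0.5, 0.2, -0.8]
gripper_width: 0.045
finger_force: 30.0
```

Emit:
carry_out(series=[{"dx": 0,"dy": 0.015,"dz": -0.06,"rx": 0,"ry": 0,"rz": 0,"gripper": 1},{"dx": 0,"dy": 0,"dz": -0.1,"rx": 0,"ry": 0,"rz": 0,"gripper": 1},{"dx": 0,"dy": 0,"dz": -0.1,"rx": 0,"ry": 0,"rz": 0,"gripper": 1},{"dx": 0,"dy": 0,"dz": -0.08,"rx": 0,"ry": 0,"rz": 0,"gripper": 1},{"dx": 0,"dy": 0,"dz": -0.04,"rx": 0,"ry": 0,"rz": 0,"gripper": 1},{"dx": 0,"dy": 0,"dz": -0.015,"rx": 0,"ry": 0,"rz": 0,"gripper": 1},{"dx": 0,"dy": 0,"dz": 0,"rx": 0,"ry": 0,"rz": 0,"gripper": 1},{"dx": 0,"dy": 0,"dz": 0,"rx": 0,"ry": 0,"rz": 0,"gripper": 1}])

```text
time: 28.2
tool_pos: [0.681, 0.024, 0.0267]
tcp_rot: [[0.993, -0.118, 0.001], [-0.118, -0.993, -0.0], [0.001, 0.0, -1.0]]
ft_force: [0.2, -1.1, 0.2]
gripper_width: 0.0449
finger_force: 30.0
```

Emit:
carry_out(series=[{"dx": 0,"dy": 0,"dz": -0.005,"rx": 0,"ry": 0,"rz": 0,"gripper": 1},{"dx": 0,"dy": 0,"dz": 0,"rx": 0,"ry": 0,"rz": 0,"gripper": 1}])

```text
time: 28.37
tool_pos: [0.681, 0.0236, 0.0256]
tcp_rot: [[0.993, -0.119, 0.001], [-0.119, -0.993, -0.0], [0.001, 0.0, -1.0]]
ft_force: [0.1, 0.2, -0.4]
gripper_width: 0.0448
finger_force: 30.0
```

Emit:
carry_out(series=[{"dx": 0,"dy": 0,"dz": -0.005,"rx": 0,"ry": 0,"rz": 0,"gripper": 1},{"dx": 0,"dy": 0,"dz": 0,"rx": 0,"ry": 0,"rz": 0,"gripper": 1}])

```text
time: 28.53
tool_pos: [0.6807, 0.0235, 0.024]
tcp_rot: [[0.993, -0.119, 0.0], [-0.119, -0.993, -0.0], [0.0, -0.0, -1.0]]
ft_force: [-0.2, -0.3, 0.2]
gripper_width: 0.0451
finger_force: 30.0
```

Emit:
carry_out(series=[{"dx": 0,"dy": -0.004,"dz": -0.005,"rx": 0,"ry": 0,"rz": 0,"gripper": 1},{"dx": 0,"dy": 0,"dz": 0,"rx": 0,"ry": 0,"rz": 0,"gripper": 1}])

```text
time: 28.7
tool_pos: [0.6806, 0.0225, 0.0227]
tcp_rot: [[0.993, -0.119, -0.0], [-0.119, -0.993, 0.0], [-0.0, 0.0, -1.0]]
ft_force: [0.3, 0.3, -0.7]
gripper_width: 0.0449
finger_force: 30.0
```

Emit:
carry_out(series=[{"dx": 0,"dy": 0,"dz": -0.005,"rx": 0,"ry": 0,"rz": 0,"gripper": 1},{"dx": 0,"dy": 0,"dz": 0,"rx": 0,"ry": 0,"rz": 0,"gripper": 1}])

```text
time: 28.87
tool_pos: [0.6807, 0.0226, 0.022]
tcp_rot: [[0.993, -0.119, 0.0], [-0.119, -0.993, -0.0], [0.0, 0.0, -1.0]]
ft_force: [-0.4, -1.4, 0.9]
gripper_width: 0.0454
finger_force: 30.0
```

Emit:
carry_out(series=[{"dx": 0,"dy": 0,"dz": -0.003,"rx": 0,"ry": 0,"rz": 0,"gripper": 1},{"dx": 0,"dy": 0,"dz": 0,"rx": 0,"ry": 0,"rz": 0,"gripper": 1}])

```text
time: 29.03
tool_pos: [0.6808, 0.0226, 0.022]
tcp_rot: [[0.993, -0.119, 0.0], [-0.119, -0.993, -0.0], [0.001, 0.0, -1.0]]
ft_force: [-2.6, -1.0, 5.4]
gripper_width: 0.045
finger_force: 30.0
```

Emit:
carry_out(series=[{"dx": 0,"dy": 0,"dz": 0,"rx": 0,"ry": 0,"rz": 0,"gripper": -1},{"dx": 0,"dy": 0,"dz": 0,"rx": 0,"ry": 0,"rz": 0,"gripper": -1},{"dx": 0,"dy": 0,"dz": 0,"rx": 0,"ry": 0,"rz": 0,"gripper": -1},{"dx": 0,"dy": 0,"dz": 0,"rx": 0,"ry": 0,"rz": 0,"gripper": -1},{"dx": 0,"dy": 0,"dz": 0,"rx": 0,"ry": 0,"rz": 0,"gripper": -1},{"dx": 0,"dy": 0,"dz": 0,"rx": 0,"ry": 0,"rz": 0,"gripper": -1},{"dx": 0,"dy": 0,"dz": 0.05,"rx": 0,"ry": 0,"rz": 0,"gripper": -1},{"dx": 0,"dy": 0,"dz": 0.14,"rx": 0,"ry": 0,"rz": 0,"gripper": -1},{"dx": 0,"dy": 0,"dz": 0.15,"rx": 0,"ry": 0,"rz": 0,"gripper": -1},{"dx": 0,"dy": 0,"dz": 0.13,"rx": 0,"ry": 0,"rz": 0,"gripper": -1},{"dx": -0.0755,"dy": 0.084,"dz": 0,"rx": 0,"ry": 0,"rz": 0.17,"gripper": -1},{"dx": -0.0755,"dy": 0.084,"dz": 0,"rx": 0,"ry": 0,"rz": 0.17,"gripper": -1},{"dx": -0.0755,"dy": 0.084,"dz": 0,"rx": 0,"ry": 0,"rz": 0.17,"gripper": -1},{"dx": -0.0755,"dy": 0.084,"dz": 0,"rx": 0,"ry": 0,"rz": 0.17,"gripper": -1},{"dx": -0.0755,"dy": 0.084,"dz": 0,"rx": 0,"ry": 0,"rz": 0.17,"gripper": -1},{"dx": -0.0755,"dy": 0.084,"dz": 0,"rx": 0,"ry": 0,"rz": 0.17,"gripper": -1},{"dx": -0.0755,"dy": 0.084,"dz": 0,"rx": 0,"ry": 0,"rz": 0.17,"gripper": -1},{"dx": -0.0755,"dy": 0.084,"dz": 0,"rx": 0,"ry": 0,"rz": 0.17,"gripper": -1},{"dx": 0,"dy": 0,"dz": 0,"rx": 0,"ry": 0,"rz": 0,"gripper": -1},{"dx": 0,"dy": 0,"dz": 0,"rx": 0,"ry": 0,"rz": 0,"gripper": -1}])

```text
time: 30.7
tool_pos: [0.5598, 0.1577, 0.1162]
tcp_rot: [[1.0, 0.001, 0.001], [0.001, -1.0, -0.0], [0.001, 0.0, -1.0]]
ft_force: [1.2, 0.3, 0.3]
gripper_width: 0.0882
finger_force: 0.0
```

Run:
```python
from meas import *
s=get_state();c=cam("wrist");im=get_image("wrist");save(im,"glue1");print(s['tool_pos'])
b=big(mask(im,(105,90,30),(125,255,255)),(200,100,370,260),3);x,y,w,h=cv2.boundingRect(b);print(x,y,w,h,plane(c,[(x+w/2,y+1)],.032)-[.014,0,0],plane(c,[(x+w/2,y+h/2)],.05))
```

```text
[0.55981442 0.1576562  0.11616879]
265 183 44 52 [[0.55978142 0.1556427  0.032     ]] [[0.56125887 0.1557054  0.05      ]]
```

Emit:
carry_out(series=[{"dx": 0,"dy": -0.008,"dz": -0.08,"rx": 0,"ry": 0,"rz": 0,"gripper": -1},{"dx": 0,"dy": 0,"dz": -0.14,"rx": 0,"ry": 0,"rz": 0,"gripper": -1},{"dx": 0,"dy": 0,"dz": -0.12,"rx": 0,"ry": 0,"rz": 0,"gripper": -1},{"dx": 0,"dy": 0,"dz": -0.08,"rx": 0,"ry": 0,"rz": 0,"gripper": -1},{"dx": 0,"dy": 0,"dz": -0.03,"rx": 0,"ry": 0,"rz": 0,"gripper": -1},{"dx": 0,"dy": 0,"dz": -0.02,"rx": 0,"ry": 0,"rz": 0,"gripper": -1},{"dx": 0,"dy": 0,"dz": 0,"rx": 0,"ry": 0,"rz": 0,"gripper": -1},{"dx": 0,"dy": 0,"dz": 0,"rx": 0,"ry": 0,"rz": 0,"gripper": 1},{"dx": 0,"dy": 0,"dz": 0,"rx": 0,"ry": 0,"rz": 0,"gripper": 1},{"dx": 0,"dy": 0,"dz": 0,"rx": 0,"ry": 0,"rz": 0,"gripper": 1},{"dx": 0,"dy": 0,"dz": 0,"rx": 0,"ry": 0,"rz": 0,"gripper": 1},{"dx": 0,"dy": 0,"dz": 0,"rx": 0,"ry": 0,"rz": 0,"gripper": 1},{"dx": 0,"dy": 0,"dz": 0,"rx": 0,"ry": 0,"rz": 0,"gripper": 1},{"dx": 0,"dy": 0,"dz": 0,"rx": 0,"ry": 0,"rz": 0,"gripper": 1},{"dx": 0,"dy": 0,"dz": 0,"rx": 0,"ry": 0,"rz": 0,"gripper": 1},{"dx": 0,"dy": 0,"dz": 0,"rx": 0,"ry": 0,"rz": 0,"gripper": 1},{"dx": 0,"dy": 0,"dz": 0,"rx": 0,"ry": 0,"rz": 0,"gripper": 1}])

```text
time: 32.17
tool_pos: [0.5598, 0.1556, 0.0212]
tcp_rot: [[1.0, -0.0, -0.0], [-0.0, -1.0, 0.0], [-0.0, -0.0, -1.0]]
ft_force: [-0.4, -0.6, 0.3]
gripper_width: 0.0273
finger_force: 30.0
```

Emit:
carry_out(series=[{"dx": 0,"dy": 0,"dz": 0.05,"rx": 0,"ry": 0,"rz": 0,"gripper": 1},{"dx": 0,"dy": 0,"dz": 0.1,"rx": 0,"ry": 0,"rz": 0,"gripper": 1},{"dx": 0,"dy": 0,"dz": 0.15,"rx": 0,"ry": 0,"rz": 0,"gripper": 1},{"dx": 0,"dy": 0,"dz": 0.15,"rx": 0,"ry": 0,"rz": 0,"gripper": 1},{"dx": 0,"dy": 0,"dz": 0.05,"rx": 0,"ry": 0,"rz": 0,"gripper": 1},{"dx": -0.005,"dy": -0.07,"dz": 0,"rx": 0,"ry": 0,"rz": 0.7,"gripper": 1},{"dx": -0.005,"dy": -0.14,"dz": 0,"rx": 0,"ry": 0,"rz": 0.7,"gripper": 1},{"dx": -0.005,"dy": -0.14,"dz": 0,"rx": 0,"ry": 0,"rz": 0.7,"gripper": 1},{"dx": -0.005,"dy": -0.14,"dz": 0,"rx": 0,"ry": 0,"rz": 0.7,"gripper": 1},{"dx": -0.005,"dy": -0.14,"dz": 0,"rx": 0,"ry": 0,"rz": 0.7,"gripper": 1},{"dx": -0.005,"dy": -0.14,"dz": 0,"rx": 0,"ry": 0,"rz": 0.7,"gripper": 1},{"dx": -0.005,"dy": -0.14,"dz": 0,"rx": 0,"ry": 0,"rz": 0.7,"gripper": 1},{"dx": -0.005,"dy": -0.14,"dz": 0,"rx": 0,"ry": 0,"rz": 0.7,"gripper": 1},{"dx": -0.002,"dy": -0.14,"dz": 0,"rx": 0,"ry": 0,"rz": 0.7,"gripper": 1},{"dx": 0,"dy": -0.14,"dz": 0,"rx": 0,"ry": 0,"rz": 0.7,"gripper": 1},{"dx": 0,"dy": -0.02,"dz": 0,"rx": 0,"ry": 0,"rz": 0,"gripper": 1},{"dx": 0,"dy": 0,"dz": 0,"rx": 0,"ry": 0,"rz": 0,"gripper": 1}])

```text
time: 33.58
tool_pos: [0.5512, -0.1157, 0.121]
tcp_rot: [[0.821, 0.571, -0.0], [0.571, -0.821, 0.0], [-0.0, -0.0, -1.0]]
ft_force: [-0.2, 1.8, 0.1]
gripper_width: 0.0271
finger_force: 30.0
```

Run:
```python
from meas import *
B=pickle.load(open("w2.pkl","rb"))
print("nozzle cast z=.1/.15",plane(B[1],[(52,125),(22,170)],.1).round(3),plane(B[1],[(52,125),(22,170)],.15).round(3))
print(get_state()['tool_pos'],get_state()['ft_force'])
```

```text
nozzle cast z=.1/.15 [[ 0.51  -0.193  0.1  ]
 [ 0.563 -0.239  0.1  ]] [[ 0.505 -0.162  0.15 ]
 [ 0.553 -0.203  0.15 ]]
[ 0.5511593  -0.11569654  0.12096208] [-0.18910343  1.75120822  0.09313166]
```

Emit:
carry_out(series=[{"dx": 0,"dy": 0,"dz": 0,"rx": 0,"ry": 0,"rz": 0.7,"gripper": 1},{"dx": 0,"dy": 0,"dz": 0,"rx": 0,"ry": 0,"rz": 0.7,"gripper": 1},{"dx": 0,"dy": 0.003,"dz": 0,"rx": 0,"ry": 0,"rz": 0.6,"gripper": 1},{"dx": 0,"dy": 0,"dz": -0.06,"rx": 0,"ry": 0,"rz": 0,"gripper": 1},{"dx": 0,"dy": 0,"dz": -0.12,"rx": 0,"ry": 0,"rz": 0,"gripper": 1},{"dx": 0,"dy": 0,"dz": -0.12,"rx": 0,"ry": 0,"rz": 0,"gripper": 1},{"dx": 0,"dy": 0,"dz": -0.1,"rx": 0,"ry": 0,"rz": 0,"gripper": 1},{"dx": 0,"dy": 0,"dz": -0.04,"rx": 0,"ry": 0,"rz": 0,"gripper": 1},{"dx": 0,"dy": 0,"dz": -0.02,"rx": 0,"ry": 0,"rz": 0,"gripper": 1},{"dx": 0,"dy": 0,"dz": 0,"rx": 0,"ry": 0,"rz": 0,"gripper": 1},{"dx": 0,"dy": 0,"dz": 0,"rx": 0,"ry": 0,"rz": 0,"gripper": 1}])

```text
time: 34.5
tool_pos: [0.552, -0.1137, 0.0303]
tcp_rot: [[0.707, 0.707, 0.001], [0.707, -0.707, -0.001], [0.001, 0.001, -1.0]]
ft_force: [-0.3, 0.2, -0.9]
gripper_width: 0.0269
finger_force: 30.0
```

Emit:
carry_out(series=[{"dx": 0,"dy": 0,"dz": -0.006,"rx": 0,"ry": 0,"rz": 0,"gripper": 1},{"dx": 0,"dy": 0,"dz": 0,"rx": 0,"ry": 0,"rz": 0,"gripper": 1}])

```text
time: 34.67
tool_pos: [0.5518, -0.1139, 0.0288]
tcp_rot: [[0.707, 0.707, 0.001], [0.707, -0.707, -0.001], [0.001, 0.001, -1.0]]
ft_force: [0.9, 0.2, 0.3]
gripper_width: 0.0266
finger_force: 30.0
```

Emit:
carry_out(series=[{"dx": 0,"dy": 0,"dz": -0.005,"rx": 0,"ry": 0,"rz": 0,"gripper": 1},{"dx": 0,"dy": 0,"dz": 0,"rx": 0,"ry": 0,"rz": 0,"gripper": 1}])

```text
time: 34.83
tool_pos: [0.5515, -0.1139, 0.0273]
tcp_rot: [[0.707, 0.707, 0.0], [0.707, -0.707, -0.0], [0.0, 0.0, -1.0]]
ft_force: [0.1, -0.1, -0.0]
gripper_width: 0.0266
finger_force: 30.0
```

Expected contact at about 0.0243.

Emit:
carry_out(series=[{"dx": 0,"dy": -0.004,"dz": -0.006,"rx": 0,"ry": 0,"rz": 0,"gripper": 1},{"dx": 0,"dy": 0,"dz": -0.006,"rx": 0,"ry": 0,"rz": 0,"gripper": 1},{"dx": 0,"dy": 0,"dz": 0,"rx": 0,"ry": 0,"rz": 0,"gripper": 1},{"dx": 0,"dy": 0,"dz": 0,"rx": 0,"ry": 0,"rz": 0,"gripper": 1}])

```text
time: 35.17
tool_pos: [0.5514, -0.1147, 0.0245]
tcp_rot: [[0.707, 0.707, -0.0], [0.707, -0.707, 0.0], [-0.0, -0.0, -1.0]]
ft_force: [-0.8, -0.7, -0.3]
gripper_width: 0.0265
finger_force: 30.0
```

Emit:
carry_out(series=[{"dx": 0,"dy": 0,"dz": -0.004,"rx": 0,"ry": 0,"rz": 0,"gripper": 1},{"dx": 0,"dy": 0,"dz": 0,"rx": 0,"ry": 0,"rz": 0,"gripper": 1}])

```text
time: 35.33
tool_pos: [0.5516, -0.1147, 0.0242]
tcp_rot: [[0.707, 0.707, 0.0], [0.707, -0.707, -0.0], [0.0, 0.0, -1.0]]
ft_force: [-1.1, 0.7, 3.3]
gripper_width: 0.0266
finger_force: 30.0
```

Emit:
carry_out(series=[{"dx": 0,"dy": 0,"dz": 0,"rx": 0,"ry": 0,"rz": 0,"gripper": -1},{"dx": 0,"dy": 0,"dz": 0,"rx": 0,"ry": 0,"rz": 0,"gripper": -1},{"dx": 0,"dy": 0,"dz": 0,"rx": 0,"ry": 0,"rz": 0,"gripper": -1},{"dx": 0,"dy": 0,"dz": 0,"rx": 0,"ry": 0,"rz": 0,"gripper": -1},{"dx": 0,"dy": 0,"dz": 0,"rx": 0,"ry": 0,"rz": 0,"gripper": -1},{"dx": 0,"dy": 0,"dz": 0,"rx": 0,"ry": 0,"rz": 0,"gripper": -1},{"dx": 0,"dy": 0,"dz": 0,"rx": 0,"ry": 0,"rz": 0,"gripper": -1},{"dx": 0,"dy": 0,"dz": 0,"rx": 0,"ry": 0,"rz": 0,"gripper": -1},{"dx": 0,"dy": 0,"dz": 0.05,"rx": 0,"ry": 0,"rz": 0,"gripper": -1},{"dx": 0,"dy": 0,"dz": 0.12,"rx": 0,"ry": 0,"rz": 0,"gripper": -1},{"dx": 0,"dy": 0,"dz": 0.15,"rx": 0,"ry": 0,"rz": 0,"gripper": -1},{"dx": 0,"dy": 0,"dz": 0.15,"rx": 0,"ry": 0,"rz": 0,"gripper": -1},{"dx": 0,"dy": 0,"dz": 0.05,"rx": 0,"ry": 0,"rz": 0,"gripper": -1}])

```text
time: 36.42
tool_pos: [0.553, -0.1153, 0.1328]
tcp_rot: [[0.707, 0.707, 0.006], [0.707, -0.707, -0.003], [0.003, 0.006, -1.0]]
ft_force: [0.6, 0.2, 0.2]
gripper_width: 0.0885
finger_force: 0.0
```

Emit:
carry_out(series=[{"dx": 0.029,"dy": 0.174,"dz": 0,"rx": 0,"ry": 0,"rz": 0,"gripper": -1},{"dx": 0.029,"dy": 0.174,"dz": 0,"rx": 0,"ry": 0,"rz": 0,"gripper": -1},{"dx": 0.029,"dy": 0.174,"dz": 0,"rx": 0,"ry": 0,"rz": 0,"gripper": -1},{"dx": 0.029,"dy": 0.174,"dz": 0,"rx": 0,"ry": 0,"rz": 0,"gripper": -1},{"dx": 0.029,"dy": 0.174,"dz": 0,"rx": 0,"ry": 0,"rz": 0,"gripper": -1},{"dx": 0.029,"dy": 0.174,"dz": 0,"rx": 0,"ry": 0,"rz": 0,"gripper": -1},{"dx": 0.029,"dy": 0.174,"dz": 0,"rx": 0,"ry": 0,"rz": 0,"gripper": -1},{"dx": 0.029,"dy": 0.174,"dz": 0,"rx": 0,"ry": 0,"rz": 0,"gripper": -1},{"dx": 0.029,"dy": 0.174,"dz": 0,"rx": 0,"ry": 0,"rz": 0,"gripper": -1},{"dx": 0.029,"dy": 0.174,"dz": 0,"rx": 0,"ry": 0,"rz": 0,"gripper": -1},{"dx": 0.029,"dy": 0.174,"dz": 0,"rx": 0,"ry": 0,"rz": 0,"gripper": -1},{"dx": 0.029,"dy": 0.174,"dz": 0,"rx": 0,"ry": 0,"rz": 0,"gripper": -1},{"dx": 0.029,"dy": 0.174,"dz": 0,"rx": 0,"ry": 0,"rz": 0,"gripper": -1},{"dx": 0,"dy": 0,"dz": 0,"rx": 0,"ry": 0,"rz": 0,"gripper": -1},{"dx": 0,"dy": 0,"dz": 0,"rx": 0,"ry": 0,"rz": 0,"gripper": -1}])

```text
time: 37.67
tool_pos: [0.6262, 0.3391, 0.1269]
tcp_rot: [[0.706, 0.709, -0.001], [0.709, -0.706, -0.001], [-0.001, -0.0, -1.0]]
ft_force: [-0.1, -0.7, -0.4]
gripper_width: 0.0881
finger_force: 0.0
```

Run:
```python
from meas import *
s=get_state();c=cam("wrist");im=get_image("wrist");save(im,"tape1");print(s['tool_pos'])
b=big(mask(im,(8,140,60),(18,255,255)),(180,100,390,285),3);(x,y),r=cv2.minEnclosingCircle(b);print(cv2.boundingRect(b),x,y,r,plane(c,[(x,y)],.043).round(4))
```

```text
[0.62619749 0.33907282 0.12685426]
(242, 159, 84, 84) 283.80291748046875 200.95086669921875 42.07261276245117 [[0.6265 0.3406 0.043 ]]
```

Emit:
carry_out(series=[{"dx": 0,"dy": 0.006,"dz": -0.08,"rx": 0,"ry": 0,"rz": 0,"gripper": -1},{"dx": 0,"dy": 0,"dz": -0.14,"rx": 0,"ry": 0,"rz": 0,"gripper": -1},{"dx": 0,"dy": 0,"dz": -0.14,"rx": 0,"ry": 0,"rz": 0,"gripper": -1},{"dx": 0,"dy": 0,"dz": -0.12,"rx": 0,"ry": 0,"rz": 0,"gripper": -1},{"dx": 0,"dy": 0,"dz": -0.06,"rx": 0,"ry": 0,"rz": 0,"gripper": -1},{"dx": 0,"dy": 0,"dz": -0.02,"rx": 0,"ry": 0,"rz": 0,"gripper": -1},{"dx": 0,"dy": 0,"dz": -0.012,"rx": 0,"ry": 0,"rz": 0,"gripper": -1},{"dx": 0,"dy": 0,"dz": 0,"rx": 0,"ry": 0,"rz": 0,"gripper": -1},{"dx": 0,"dy": 0,"dz": 0,"rx": 0,"ry": 0,"rz": 0,"gripper": 1},{"dx": 0,"dy": 0,"dz": 0,"rx": 0,"ry": 0,"rz": 0,"gripper": 1},{"dx": 0,"dy": 0,"dz": 0,"rx": 0,"ry": 0,"rz": 0,"gripper": 1},{"dx": 0,"dy": 0,"dz": 0,"rx": 0,"ry": 0,"rz": 0,"gripper": 1},{"dx": 0,"dy": 0,"dz": 0,"rx": 0,"ry": 0,"rz": 0,"gripper": 1},{"dx": 0,"dy": 0,"dz": 0,"rx": 0,"ry": 0,"rz": 0,"gripper": 1},{"dx": 0,"dy": 0,"dz": 0,"rx": 0,"ry": 0,"rz": 0,"gripper": 1}])

```text
time: 38.97
tool_pos: [0.6272, 0.3392, 0.0143]
tcp_rot: [[0.707, 0.707, 0.001], [0.707, -0.707, 0.001], [0.001, 0.001, -1.0]]
ft_force: [-1.4, 0.4, 5.8]
gripper_width: 0.0669
finger_force: 25.0
```

Emit:
carry_out(series=[{"dx": 0,"dy": 0,"dz": 0,"rx": 0,"ry": 0,"rz": 0,"gripper": 1},{"dx": 0,"dy": 0,"dz": 0,"rx": 0,"ry": 0,"rz": 0,"gripper": 1},{"dx": 0,"dy": 0,"dz": 0,"rx": 0,"ry": 0,"rz": 0,"gripper": 1}])

```text
time: 39.22
tool_pos: [0.6273, 0.3392, 0.0143]
tcp_rot: [[0.707, 0.707, 0.001], [0.707, -0.707, 0.001], [0.001, 0.001, -1.0]]
ft_force: [-0.2, 0.2, 6.1]
gripper_width: 0.0669
finger_force: 25.0
```

Run:
```python
from meas import *
s=get_state();c=cam("wrist");im=get_image("wrist");save(im,"tape2");print(s['tool_pos'],s['gripper_width'])
b=big(mask(im,(8,140,60),(18,255,255)),None,3);(x,y),r=cv2.minEnclosingCircle(b);print(cv2.boundingRect(b),x,y,r,plane(c,[(x,y)],.043).round(4),cv2.fitEllipse(b))
S=get_image("side");save(S,"side2")
b=big(mask(S,(5,140,60),(20,255,255)),(195,230,240,270),3);print(cv2.boundingRect(b))
S=cv2.imread("pics/side0.png")[:,:,::-1];b=big(mask(S,(5,140,60),(20,255,255)),(195,230,240,270),3);print("before",cv2.boundingRect(b))
```

```text
[0.62725088 0.33917705 0.01432793] 0.06687139077206056
(214, 208, 142, 124) 284.8581237792969 279.4978332519531 71.76124572753906 [[0.6278 0.3397 0.043 ]] ((285.0219421386719, 276.1856384277344), (123.69568634033203, 132.90045166015625), 89.41844177246094)
(203, 233, 37, 37)
before (205, 239, 24, 20)
```

Run:
```python
import cv2,numpy as np
w=cv2.imread("pics/tape2.png");s=cv2.imread("pics/side2.png")
o=np.zeros((600,800,3),np.uint8)
o[:420,:400]=cv2.resize(w[150:360,185:385],(400,420),interpolation=2)
o[:400,400:]=cv2.resize(s[200:290,160:250],(400,400),interpolation=2)
cv2.imwrite("pics/tape3.png",o)
```

```text
(no output)
```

View pics/tape3.png

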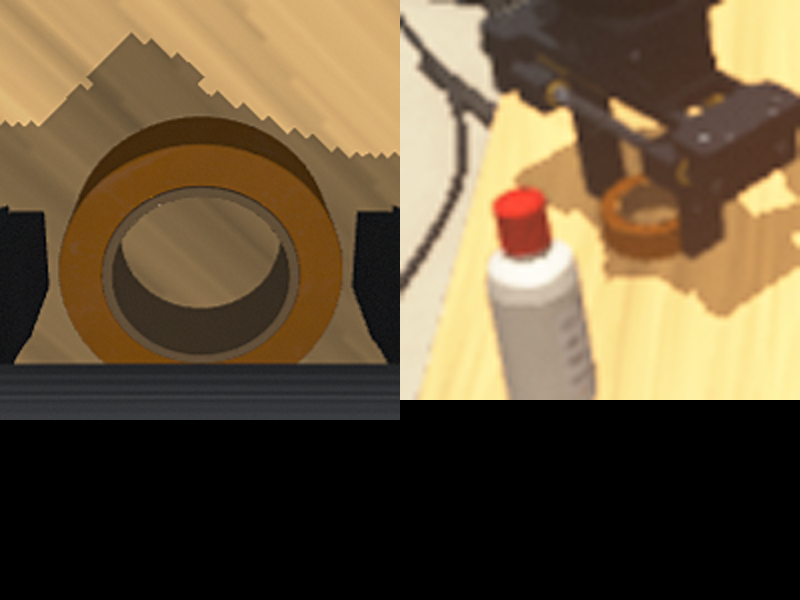

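The crop shows fingers standing about 4 mm clear of the tape on both sides, with the ring lying flat. With an upward force of 6 N, the tips are evidently stuck on the board. I'll open, rise 4 mm and close again.

Emit:
carry_out(series=[{"dx": 0,"dy": 0,"dz": 0,"rx": 0,"ry": 0,"rz": 0,"gripper": -1},{"dx": 0,"dy": 0,"dz": 0,"rx": 0,"ry": 0,"rz": 0,"gripper": -1},{"dx": 0,"dy": 0,"dz": 0,"rx": 0,"ry": 0,"rz": 0,"gripper": -1},{"dx": 0,"dy": 0,"dz": 0,"rx": 0,"ry": 0,"rz": 0,"gripper": -1}])

```text
time: 39.65
tool_pos: [0.6266, 0.3388, 0.013]
tcp_rot: [[0.707, 0.707, -0.001], [0.707, -0.707, -0.0], [-0.001, -0.0, -1.0]]
ft_force: [0.2, -0.5, -0.9]
gripper_width: 0.0881
finger_force: 0.0
```

Emit:
carry_out(series=[{"dx": 0,"dy": 0,"dz": 0.01,"rx": 0,"ry": 0,"rz": 0,"gripper": -1},{"dx": 0,"dy": 0,"dz": 0.01,"rx": 0,"ry": 0,"rz": 0,"gripper": -1},{"dx": 0,"dy": 0,"dz": 0,"rx": 0,"ry": 0,"rz": 0,"gripper": -1},{"dx": 0,"dy": 0,"dz": 0,"rx": 0,"ry": 0,"rz": 0,"gripper": 1},{"dx": 0,"dy": 0,"dz": 0,"rx": 0,"ry": 0,"rz": 0,"gripper": 1},{"dx": 0,"dy": 0,"dz": 0,"rx": 0,"ry": 0,"rz": 0,"gripper": 1},{"dx": 0,"dy": 0,"dz": 0,"rx": 0,"ry": 0,"rz": 0,"gripper": 1},{"dx": 0,"dy": 0,"dz": 0,"rx": 0,"ry": 0,"rz": 0,"gripper": 1},{"dx": 0,"dy": 0,"dz": 0,"rx": 0,"ry": 0,"rz": 0,"gripper": 1},{"dx": 0,"dy": 0,"dz": 0,"rx": 0,"ry": 0,"rz": 0,"gripper": 1},{"dx": 0,"dy": 0,"dz": 0,"rx": 0,"ry": 0,"rz": 0,"gripper": 1}])

```text
time: 40.57
tool_pos: [0.6268, 0.3389, 0.0173]
tcp_rot: [[0.707, 0.707, -0.0], [0.707, -0.707, -0.0], [-0.0, -0.0, -1.0]]
ft_force: [0.4, -0.7, -0.9]
gripper_width: 0.0661
finger_force: 25.7
```

Still stopped at 66 mm with 26 N and no vertical force, so it is really pressing on the ring. I'll try a small lift and see whether the ring comes along.

Emit:
carry_out(series=[{"dx": 0,"dy": 0,"dz": 0.025,"rx": 0,"ry": 0,"rz": 0,"gripper": 1},{"dx": 0,"dy": 0,"dz": 0.05,"rx": 0,"ry": 0,"rz": 0,"gripper": 1},{"dx": 0,"dy": 0,"dz": 0.025,"rx": 0,"ry": 0,"rz": 0,"gripper": 1},{"dx": 0,"dy": 0,"dz": 0,"rx": 0,"ry": 0,"rz": 0,"gripper": 1},{"dx": 0,"dy": 0,"dz": 0,"rx": 0,"ry": 0,"rz": 0,"gripper": 1}])

```text
time: 40.98
tool_pos: [0.6271, 0.339, 0.0382]
tcp_rot: [[0.707, 0.707, 0.001], [0.707, -0.707, 0.0], [0.001, 0.001, -1.0]]
ft_force: [0.7, -0.7, -1.3]
gripper_width: 0.0662
finger_force: 25.7
```

Run:
```python
from meas import *
c=cam("wrist");im=get_image("wrist");save(im,"tape4")
b=big(mask(im,(8,140,60),(18,255,255)),None,3);print(cv2.boundingRect(b))
x,y,w,h=cv2.boundingRect(b);print(plane(c,[(x,y+60),(x+w,y+60)],.048).round(4))
```

```text
(215, 205, 140, 127)
[[0.6027 0.3608 0.048 ]
 [0.6488 0.3145 0.048 ]]
```

The ring still spans 140 px after the 20 mm rise, so it is held and lifted. I'll carry it to the short tray, turning back to about 15° yaw for clearance to the glue bottle.

Emit:
carry_out(series=[{"dx": 0,"dy": 0,"dz": 0.1,"rx": 0,"ry": 0,"rz": 0,"gripper": 1},{"dx": 0,"dy": 0,"dz": 0.15,"rx": 0,"ry": 0,"rz": 0,"gripper": 1},{"dx": 0,"dy": 0,"dz": 0.12,"rx": 0,"ry": 0,"rz": 0,"gripper": 1},{"dx": 0,"dy": 0,"dz": 0.05,"rx": 0,"ry": 0,"rz": 0,"gripper": 1},{"dx": 0,"dy": -0.08,"dz": 0,"rx": 0,"ry": 0,"rz": -0.4,"gripper": 1},{"dx": 0,"dy": -0.16,"dz": 0,"rx": 0,"ry": 0,"rz": -0.4,"gripper": 1},{"dx": 0,"dy": -0.16,"dz": 0,"rx": 0,"ry": 0,"rz": -0.4,"gripper": 1},{"dx": 0,"dy": -0.16,"dz": 0,"rx": 0,"ry": 0,"rz": -0.4,"gripper": 1},{"dx": 0,"dy": -0.16,"dz": 0,"rx": 0,"ry": 0,"rz": -0.4,"gripper": 1},{"dx": 0,"dy": -0.16,"dz": 0,"rx": 0,"ry": 0,"rz": -0.4,"gripper": 1},{"dx": 0,"dy": -0.16,"dz": 0,"rx": 0,"ry": 0,"rz": -0.4,"gripper": 1},{"dx": 0,"dy": -0.16,"dz": 0,"rx": 0,"ry": 0,"rz": -0.4,"gripper": 1},{"dx": 0,"dy": -0.16,"dz": 0,"rx": 0,"ry": 0,"rz": -0.4,"gripper": 1},{"dx": 0,"dy": -0.16,"dz": 0,"rx": 0,"ry": 0,"rz": -0.4,"gripper": 1},{"dx": 0,"dy": -0.16,"dz": 0,"rx": 0,"ry": 0,"rz": -0.4,"gripper": 1},{"dx": 0,"dy": -0.16,"dz": 0,"rx": 0,"ry": 0,"rz": -0.4,"gripper": 1},{"dx": 0,"dy": -0.16,"dz": 0,"rx": 0,"ry": 0,"rz": -0.4,"gripper": 1},{"dx": 0,"dy": -0.16,"dz": 0,"rx": 0,"ry": 0,"rz": -0.4,"gripper": 1},{"dx": 0,"dy": -0.12,"dz": 0,"rx": 0,"ry": 0,"rz": -0.4,"gripper": 1},{"dx": 0,"dy": 0,"dz": 0,"rx": 0,"ry": 0,"rz": 0,"gripper": 1}])

```text
time: 42.7
tool_pos: [0.6262, -0.1215, 0.1202]
tcp_rot: [[0.968, 0.253, -0.001], [0.253, -0.968, -0.0], [-0.001, 0.0, -1.0]]
ft_force: [0.5, 0.1, -0.4]
gripper_width: 0.0662
finger_force: 25.7
```

Run:
```python
from meas import *
s=get_state();c=cam("wrist");im=get_image("wrist");save(im,"tape5");print(s['tool_pos'],s['gripper_width'],s['finger_force'],np.round(s['tcp_rot'],3)[0])
b=big(mask(im,(8,140,60),(18,255,255)),None,3);x,y,w,h=cv2.boundingRect(b);print(x,y,w,h)
z=s['tool_pos'][2]+.03-.0173+.018
print("ring side mid",plane(c,[(x+w/2,y+70)],z))
# shadow-robust tray right/near edges cannot be trusted; print ring outer ellipse
print(cv2.fitEllipse(b))
```

```text
[ 0.62615439 -0.12146536  0.12015669] 0.06623190411892602 25.7310885284096 [ 0.968  0.253 -0.001]
215 205 140 127
ring side mid [[ 0.63025578 -0.12090399  0.15085669]]
((284.54266357421875, 271.88299560546875), (130.52915954589844, 139.12611389160156), 89.74430847167969)
```

Emit:
carry_out(series=[{"dx": 0.012,"dy": 0.022,"dz": -0.06,"rx": 0,"ry": 0,"rz": 0,"gripper": 1},{"dx": 0,"dy": 0,"dz": -0.12,"rx": 0,"ry": 0,"rz": 0,"gripper": 1},{"dx": 0,"dy": 0,"dz": -0.12,"rx": 0,"ry": 0,"rz": 0,"gripper": 1},{"dx": 0,"dy": 0,"dz": -0.1,"rx": 0,"ry": 0,"rz": 0,"gripper": 1},{"dx": 0,"dy": 0,"dz": -0.05,"rx": 0,"ry": 0,"rz": 0,"gripper": 1},{"dx": 0,"dy": 0,"dz": -0.02,"rx": 0,"ry": 0,"rz": 0,"gripper": 1},{"dx": 0,"dy": 0,"dz": 0,"rx": 0,"ry": 0,"rz": 0,"gripper": 1},{"dx": 0,"dy": 0,"dz": 0,"rx": 0,"ry": 0,"rz": 0,"gripper": 1}])

```text
time: 43.42
tool_pos: [0.6298, -0.1123, 0.0282]
tcp_rot: [[0.966, 0.259, 0.001], [0.259, -0.966, -0.0], [0.001, 0.001, -1.0]]
ft_force: [-0.6, 0.3, -0.5]
gripper_width: 0.066
finger_force: 25.7
```

Emit:
carry_out(series=[{"dx": 0,"dy": 0,"dz": -0.008,"rx": 0,"ry": 0,"rz": 0,"gripper": 1},{"dx": 0,"dy": 0,"dz": 0,"rx": 0,"ry": 0,"rz": 0,"gripper": 1},{"dx": 0,"dy": 0,"dz": 0,"rx": 0,"ry": 0,"rz": 0,"gripper": 1}])

```text
time: 43.67
tool_pos: [0.6295, -0.1127, 0.0265]
tcp_rot: [[0.966, 0.258, 0.001], [0.258, -0.966, -0.0], [0.001, 0.001, -1.0]]
ft_force: [0.6, 0.9, -0.5]
gripper_width: 0.0662
finger_force: 25.7
```

Emit:
carry_out(series=[{"dx": -0.004,"dy": -0.021,"dz": 0,"rx": 0,"ry": 0,"rz": 0,"gripper": 1},{"dx": 0,"dy": 0,"dz": -0.01,"rx": 0,"ry": 0,"rz": 0,"gripper": 1},{"dx": 0,"dy": 0,"dz": -0.01,"rx": 0,"ry": 0,"rz": 0,"gripper": 1},{"dx": 0,"dy": 0,"dz": 0,"rx": 0,"ry": 0,"rz": 0,"gripper": 1},{"dx": 0,"dy": 0,"dz": 0,"rx": 0,"ry": 0,"rz": 0,"gripper": 1}])

```text
time: 44.08
tool_pos: [0.6284, -0.1169, 0.0216]
tcp_rot: [[0.966, 0.258, -0.0], [0.258, -0.966, 0.0], [-0.0, -0.0, -1.0]]
ft_force: [0.7, -0.7, -0.9]
gripper_width: 0.066
finger_force: 26.4
```

Emit:
carry_out(series=[{"dx": 0,"dy": 0,"dz": -0.005,"rx": 0,"ry": 0,"rz": 0,"gripper": 1},{"dx": 0,"dy": 0,"dz": 0,"rx": 0,"ry": 0,"rz": 0,"gripper": 1}])

```text
time: 44.25
tool_pos: [0.6286, -0.1168, 0.0207]
tcp_rot: [[0.966, 0.259, 0.0], [0.259, -0.966, -0.0], [0.0, 0.0, -1.0]]
ft_force: [1.7, -0.8, -0.9]
gripper_width: 0.066
finger_force: 26.4
```

Emit:
carry_out(series=[{"dx": 0,"dy": 0,"dz": -0.004,"rx": 0,"ry": 0,"rz": 0,"gripper": 1},{"dx": 0,"dy": 0,"dz": 0,"rx": 0,"ry": 0,"rz": 0,"gripper": 1}])

```text
time: 44.42
tool_pos: [0.6286, -0.1169, 0.0203]
tcp_rot: [[0.966, 0.259, 0.0], [0.259, -0.966, -0.0], [0.0, 0.0, -1.0]]
ft_force: [1.7, -0.8, 1.4]
gripper_width: 0.0658
finger_force: 26.4
```

Emit:
carry_out(series=[{"dx": 0,"dy": 0,"dz": 0,"rx": 0,"ry": 0,"rz": 0,"gripper": -1},{"dx": 0,"dy": 0,"dz": 0,"rx": 0,"ry": 0,"rz": 0,"gripper": -1},{"dx": 0,"dy": 0,"dz": 0,"rx": 0,"ry": 0,"rz": 0,"gripper": -1},{"dx": 0,"dy": 0,"dz": 0,"rx": 0,"ry": 0,"rz": 0,"gripper": -1},{"dx": 0,"dy": 0,"dz": 0,"rx": 0,"ry": 0,"rz": 0,"gripper": -1},{"dx": 0,"dy": 0,"dz": 0.03,"rx": 0,"ry": 0,"rz": 0,"gripper": -1},{"dx": 0,"dy": 0,"dz": 0.1,"rx": 0,"ry": 0,"rz": 0,"gripper": -1},{"dx": 0,"dy": 0,"dz": 0.18,"rx": 0,"ry": 0,"rz": 0,"gripper": -1},{"dx": 0,"dy": 0,"dz": 0.18,"rx": 0,"ry": 0,"rz": 0,"gripper": -1},{"dx": 0,"dy": 0,"dz": 0.18,"rx": 0,"ry": 0,"rz": 0,"gripper": -1},{"dx": -0.05,"dy": 0.06,"dz": 0.17,"rx": 0,"ry": 0,"rz": -0.43,"gripper": -1},{"dx": -0.05,"dy": 0.06,"dz": 0.17,"rx": 0,"ry": 0,"rz": -0.43,"gripper": -1},{"dx": -0.05,"dy": 0.06,"dz": 0.17,"rx": 0,"ry": 0,"rz": -0.43,"gripper": -1},{"dx": -0.05,"dy": 0.06,"dz": 0.17,"rx": 0,"ry": 0,"rz": -0.43,"gripper": -1},{"dx": -0.05,"dy": 0.06,"dz": 0.17,"rx": 0,"ry": 0,"rz": -0.43,"gripper": -1},{"dx": -0.05,"dy": 0.06,"dz": 0.17,"rx": 0,"ry": 0,"rz": -0.43,"gripper": -1},{"dx": -0.05,"dy": 0.06,"dz": 0.05,"rx": 0,"ry": 0,"rz": -0.43,"gripper": -1},{"dx": 0,"dy": 0,"dz": 0,"rx": 0,"ry": 0,"rz": 0,"gripper": -1},{"dx": 0,"dy": 0,"dz": 0,"rx": 0,"ry": 0,"rz": 0,"gripper": -1}])

```text
time: 46.0
tool_pos: [0.5583, -0.0327, 0.3682]
tcp_rot: [[1.0, 0.001, 0.001], [0.001, -1.0, -0.0], [0.001, 0.0, -1.0]]
ft_force: [0.8, -0.7, -0.1]
gripper_width: 0.0882
finger_force: 0.0
```

Run:
```python
from meas import *
s=get_state();c=cam("wrist");im=get_image("wrist");save(im,"fin");print(s['tool_pos'],s['ft_force'])
def roi(x,y,z,r=45):
    u=project(c,[[x,y,z]])[0];return [int(max(0,v)) for v in (u[0]-r,u[1]-r,u[0]+r,u[1]+r)]
for n,lo,hi,x,y,z in [("puck",(80,80,40),(100,255,255),.525,.0405,.045),("flux",(20,150,60),(35,255,255),.601,.032,.06),("label",(20,150,60),(35,255,255),.6805,.0225,.067),("glue",(105,90,30),(125,255,255),.5515,-.115,.05),("tape",(8,140,60),(18,255,255),.6287,-.117,.045)]:
    try:
        b=big(mask(im,lo,hi),roi(x,y,z),3);m=cv2.minEnclosingCircle(b);q=np.array([m[0]]);R=cv2.minAreaRect(b)
        P=plane(c,cv2.boxPoints(R),z)[:,:2]
        print(n,cv2.boundingRect(b),"at",plane(c,q,z).round(4),"nominal",x,y,"rect sides",np.linalg.norm(P-np.roll(P,-1,0),axis=1)[:2].round(4),"dir",(P-np.roll(P,-1,0))[:2].round(4).tolist())
    except Exception as e: print(n,e)
S=get_image("side");save(S,"finside");d=cam("side")
m=mask(S,(0,150,80),(8,255,255));b=big(m,(175,235,205,265),3);print("tall cap side",cv2.boundingRect(b))
m=mask(cv2.imread("pics/side0.png")[:,:,::-1],(0,150,80),(8,255,255));b=big(m,(175,235,205,265),3);print("before",cv2.boundingRect(b))
for n,lo,hi,x,y,z in [("flux",(18,140,60),(35,255,255),.601,.032,.058),("glue",(105,100,30),(130,255,255),.5515,-.115,.053)]:
    u=project(d,[[x,y,z]])[0];b=big(mask(S,lo,hi),tuple(int(v) for v in (u[0]-14,u[1]-16,u[0]+14,u[1]+16)),3);print("side",n,u.round(0),cv2.boundingRect(b))
```

```text
[ 0.55832235 -0.03273657  0.36817306] [ 0.83325627 -0.72798931 -0.1408568 ]
puck (212, 156, 39, 38) at [[0.526  0.0394 0.045 ]] nominal 0.525 0.0405 rect sides [0.0504 0.0509] dir [[-0.0, 0.0504], [0.0509, -0.0014]]
flux (219, 105, 28, 28) at [[0.601  0.0322 0.06  ]] nominal 0.601 0.032 rect sides [0.0334 0.0329] dir [[-0.0, 0.0334], [0.0329, -0.001]]
label (224, 29, 28, 41) at [[0.6802 0.0226 0.067 ]] nominal 0.6805 0.0225 rect sides [0.0421 0.0293] dir [[-0.0418, 0.0056], [0.002, 0.0293]]
glue (335, 144, 25, 26) at [[ 0.5509 -0.114   0.05  ]] nominal 0.5515 -0.115 rect sides [0.0271 0.0332] dir [[-0.0195, 0.0187], [0.0229, 0.0241]]
tape (329, 71, 46, 48) at [[ 0.6286 -0.1181  0.045 ]] nominal 0.6287 -0.117 rect sides [0.0558 0.0569] dir [[0.0001, 0.0558], [0.0568, 0.0041]]
tall cap side (181, 243, 13, 14)
before (181, 243, 12, 14)
side flux [232. 182.] (227, 173, 11, 18)Traceback (most recent call last):
  File "<stdin>", line 15, in <module>
  File "meas.py", line 8, in big
    return max(cs,key=cv2.contourArea)
ValueError: max() iterable argument is empty
```

Everything measures at its recess centre and upright or flat, and the tall bottle has not moved. Handing in.

```bash
python3 -c "
from rig import *
print(finish_job())"
```

```text
the job is handed in; nothing more can be done
None
```

I placed all five things in their recesses and handed the job in at about 46 s. The last wrist picture put each one within about 2 mm of its recess centre, and the tall bottle hadn't moved; the side-camera check of the glue bottle failed, so its upright stance rests on that wrist picture and the floor contact felt when placing it.

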